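# Drain the rinsed blender couplings

### The job

One blender drive coupling has been left on the bench: put it into the metal draining tote with the other two, while the tote stands on the bench. Then lift the tote by its carrying bar clear of the bench and tilt it so that all three couplings slide into the corner with the pouring spout, and finish while still holding it up roughly above where it stood, tilted and still, with that corner lowest. Leave the other things on the bench where they are.

Things in the scene. Friction and masses are not known exactly. Their poses are not given: they have to be found in the camera images.
- tote: open tote of bright metal, outside 288 mm (its x) by 208 mm (its y), walls 50 mm high, walls and floor 4 mm thick, about 0.4 kg empty; origin: centre of its underside, z up. A carrying bar spans its middle, a pouring spout marks one corner. Floor and walls are slippery: a coupling slides on them at about 12 degrees of slope (9 to 14), but couplings rub more on one another
- handle_mid (a point): middle of the tote's straight black carrying bar, 115 mm above the underside (axes: the tote's). The bar runs 300 mm along the tote's x at y = 0, 14 mm thick in y, from 105 to 125 mm high, rigid, on an upright strap (6 mm thick, 20 mm wide) at each end wall. Grip here, fingers closing along the tote's y
- drain_corner (a point): inner corner of the tote's floor at the spout: x = -140, y = +100, z = 4 mm in the tote's frame (axes: the tote's). Here both walls are only 34 mm high for the last 45 mm, and the spout sticks about 30 mm out diagonally, 30 to 44 mm above the underside
- coupling_bench: the coupling left on the bench, standing flat near the tote, on one side or the other; black plastic drive coupling: a disc 36 mm across and 14 mm high with a steel hub 20 mm across and 7 mm high on its top (21 mm overall); about 45 g; origin: centre of its underside, z axis up through the hub
- coupling_a: a coupling lying flat inside the tote, hub up; black plastic drive coupling: a disc 36 mm across and 14 mm high with a steel hub 20 mm across and 7 mm high on its top (21 mm overall); about 45 g; origin: centre of its underside, z axis up through the hub
- gasket: flat black rubber ring, 68 mm outside, 48 mm inside, 8 mm high, loose on the bench; origin: centre of its underside. Leave alone
- jar_cap: black jar cap with a stepped top, 72 mm across and 26 mm high, loose on the bench; origin: centre of its underside. Leave alone
- paper_roll: white paper roll standing on end, 104 mm across, 100 mm high, loose; origin: centre of its underside. Leave alone
- mixing_bowl: steel bowl, 170 mm across the rim, 70 mm high, loose; origin: centre of its underside. Leave alone
- coupling_b: a coupling lying flat inside the tote, hub up; black plastic drive coupling: a disc 36 mm across and 14 mm high with a steel hub 20 mm across and 7 mm high on its top (21 mm overall); about 45 g; origin: centre of its underside, z axis up through the hub

How it is judged:
By the outcome, as a careful person would: the job done as asked, in the order asked, and still so for the second after the job is handed in, while the arm keeps its last pose, push and grip.
It also fails if it takes over 64 s, if anything falls off the work surface, if the arm or the gripper's body presses on something with over 40 N, if the wrist force passes 120 N, or if a joint passes its speed limit or range.

### The arm

A 6-joint arm with a two-finger parallel gripper is mounted at the origin on the work surface. World frame = base frame: x ahead of the robot, y to its left, z up, the work surface at z = 0. Lengths are in mm, angles in rad, forces in N, time in s.
With the tool pointing down it reaches from about 350 to 975 mm from the base axis. Payload 7.1 kg.
Tool frame: the origin (TCP) lies at the centre of the arm's flange, where the gripper is bolted on; the fingertips stand 182 mm ahead of it and the grasp point (between the pads) lies 163 mm ahead of it; x points along the fingers, y is the direction in which the jaws open and shut, and the axes are right-handed (so a half turn about x gives the same grasp; the last joint's range is limited). The gripper opens to 88 mm and grips with 3 to 60 N. Pads are 20 mm wide; open, the fingers measure 115 mm over their backs; the gripper's body (75 mm by 178 mm) begins 61 mm behind the grasp point.
Start: joints at [-1.229, 0.423, 1.63, -0, 1.089, -0.019], TCP at [220.656, -584.737, 404.675] pointing down, gripper open.
Joint ranges: [-3, 3], [-0.9, 2.11], [0.09, 2.58], [-1.31, 4.45], [0.11, 2.69], [-2.54, 2.54]. Speed limits (rad/s): [2.39, 2.39, 3.01, 3.14, 3.14, 3.14].

### API

Orientations are given as a rotation vector (axis times angle).
In Python, from workcell import readout, viewer, workorder, models gives the robot as it stands. The module is installed in compiled form; this text tells all that it offers.
- The arm moves only by the tool apply_moves, never from a script. Its argument "commands" is a list that holds one entry, the list of rows, each a list of 4 numbers: the shift along the world's x, y, z in m, then the turn about the world's z in rad. A call has 1 to 8 rows; each row is the pose to reach, as a shift and turn from the pose commanded when the call began; what a row does not reach only later rows make up. A row lasts 1/8 s, in which the tool goes at most 62.5 mm and 10.7 degrees, less where a joint would pass 70% of its speed; a pose out of reach is approached as far as the arm can. A call with a gripper value outside its range is refused whole. "gripper" is the finger opening in m, from 0 to 0.0878, set as the call begins (left out, the last holds). The fingers move at their own pace and stop on an object; the grip force is fixed at half the most. Time passes only in rows, so rows that repeat a pose let the fingers close. It gives the time, the measured TCP pose, the force and the opening at its end, in the units of the state.
- readout.get_obs(): the state, without advancing time (a new reading comes with each control period).
- viewer.get_image(name): name is "scene" or "top" or "wrist"; returns a dict with "color" (480x640x3 uint8, red, green, blue), "vertical_fov" (degrees; the focal length in pixels is half the picture's height over the tangent of half this angle, whatever the lens; pixels are square), "cx", "cy" (the principal point, pixels), "rvec" (rotation vector, rad) and "tvec" (3), from world to camera coordinates, as OpenCV has them. Camera axes: x right, y down, z forward; pixel columns grow to the right and rows downward; lengths in mm; the calibration is good to about 2 mm. The wrist camera is an equidistant fisheye: a pixel r from the principal point sees the ray r / f radians off the axis. A picture is of the moment at which its call begins. There is no depth.
- workorder.close_job(): hands the job in, once; it reports no verdict.
Trained networks look in the newest picture that a camera, given by its name, has taken for a name from the list of things; names that differ only in an ending like _2 or _b are one class to them, and where a whole thing is asked for, a point or a joint stands for the part that bears it (a point fixed in the world has none). Each returns a list of dicts, best first, with "conf" (0 to 1); they miss things now and then, are a little off and sometimes report something else, mostly with a low value. They report only what shows in the picture. A call takes as long as a camera call.
- models.search_frame(camera, label): "position" ([x, y, z] in mm, in world coordinates, good to about 4 mm: the middle of the surface that is visible of it).
- models.place_of(camera, label): "position" ([x, y, z] in mm, in world coordinates, good to about 4 mm: a listed point, or the origin of a listed thing).
The state is a dict: "t": time; "qpos": joint angles; "qvel": joint speeds; "joint_torque": joint torques, N m; "ee_pos": TCP position; "orientation": TCP orientation; "ft_force": force on the tool from outside, world axes, zero at the start; "moment": the same for the moment, N m; "width": finger opening in mm.
Only numpy, scipy, OpenCV 4.12 (cv2) and the standard library are available. Lean on these libraries where they do the work, as an engineer would, in place of code of your own. Each camera call takes 0.05 s, during which the arm holds its last target.

## Working session

There is one attempt and no reset: what is moved stays moved. The work goes in short steps, Python scripts to look and compute and a tool call to move; the robot and the scene stay as the last step left them, time stands still between calls to the robot, and variables do not carry over. Pictures are saved under pics/ and viewed, and the job is handed in when it is done.

Besides the shell and the picture viewer there is one more tool, called after "Emit:" as name(argument=value, ...), one argument or row to a line, values as JSON. apply_moves: Moves the arm, as the interface text tells. Its arguments: {"type":"object","properties":{"commands":{"type":"array","items":{"type":"array","items":{"type":"array","items":{"type":"number"}}}},"gripper":{"type":"number"}},"required":["commands"]}

```bash
mkdir -p pics; ls; python3 - <<'E'
from workcell import readout, viewer, workorder, models
import cv2
print(readout.get_obs())
for n in ["scene","top","wrist"]:
    d=viewer.get_image(n); cv2.imwrite(f"pics/{n}0.png",d["color"][:,:,::-1])
    print(n,{k:v for k,v in d.items() if k!="color"})
for c in ["top","scene"]:
    for l in ["tote","handle_mid","drain_corner","coupling_bench","gasket","jar_cap","paper_roll","mixing_bowl"]:
        print(c,l,[(x["position"],x["conf"]) for x in models.place_of(c,l)][:4])
print(dir(viewer),dir(models),dir(readout),dir(workorder))
E
```

```text
pics
{'t': 0.0, 'qpos': array([-1.22899786e+00,  4.23827488e-01,  1.63067934e+00, -2.35510872e-05,
        1.08858151e+00, -1.89980017e-02]), 'qvel': array([ 1.36391824e-03,  8.63613137e-04, -2.10381558e-03,  3.55030387e-04,
        2.36504015e-03,  4.88445853e-05]), 'joint_torque': array([-2.45088704e-03, -5.44632268e+01, -2.73668575e+01,  6.43179193e-02,
        2.28280347e-02, -1.16590227e-04]), 'ee_pos': array([ 220.56805021, -584.49307992,  403.91401272]), 'orientation': array([ 2.02509239,  0.37091494, -2.02562961]), 'ft_force': array([0.23337981, 0.16026228, 0.69475619]), 'moment': array([-0.00248261,  0.00355724, -0.00638747]), 'width': 88.09592517494303}
scene {'vertical_fov': 56.04379874659502, 'cx': 316.49420675365735, 'cy': 236.62327179578392, 'rvec': array([ 2.30660006,  0.8123226 , -0.30009004]), 'tvec': array([-393.51867433, -259.83200343, 1392.34527158])}
top {'vertical_fov': 45.058423669847066, 'cx': 320.446181081218, 'cy': 244.81759359160645, 'rvec': array([ 2.18985896, -2.13473902,  0.15533043]), 'tvec': array([-120.20007179,  554.92530913, 1456.43547482])}
wrist {
[... 1865 characters left out ...]
ir__', '__doc__', '__eq__', '__format__', '__ge__', '__getattribute__', '__getstate__', '__gt__', '__hash__', '__init__', '__init_subclass__', '__le__', '__lt__', '__module__', '__ne__', '__new__', '__reduce__', '__reduce_ex__', '__repr__', '__setattr__', '__sizeof__', '__str__', '__subclasshook__', '__weakref__', 'get_obs'] ['__class__', '__delattr__', '__dict__', '__dir__', '__doc__', '__eq__', '__format__', '__ge__', '__getattribute__', '__getstate__', '__gt__', '__hash__', '__init__', '__init_subclass__', '__le__', '__lt__', '__module__', '__ne__', '__new__', '__reduce__', '__reduce_ex__', '__repr__', '__setattr__', '__sizeof__', '__str__', '__subclasshook__', '__weakref__', 'close_job']
```

View pics/top0.png

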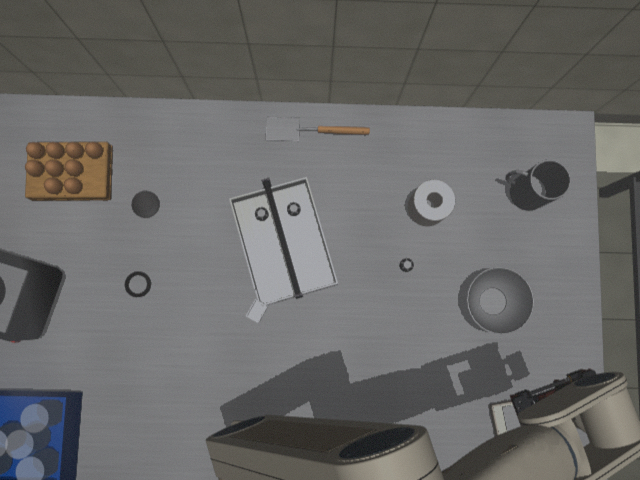

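View pics/scene0.png

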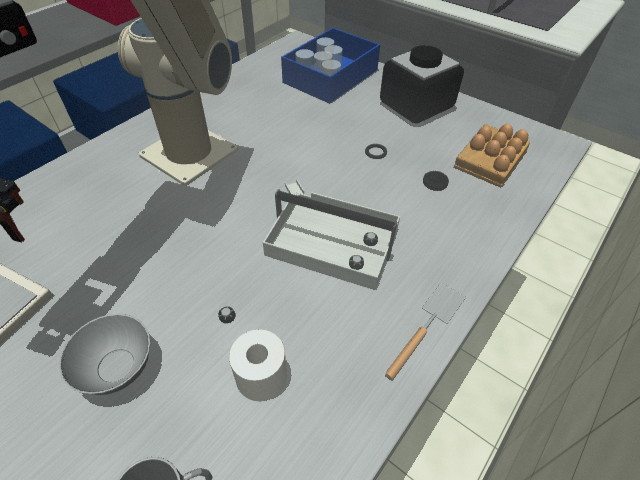

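View pics/wrist0.png

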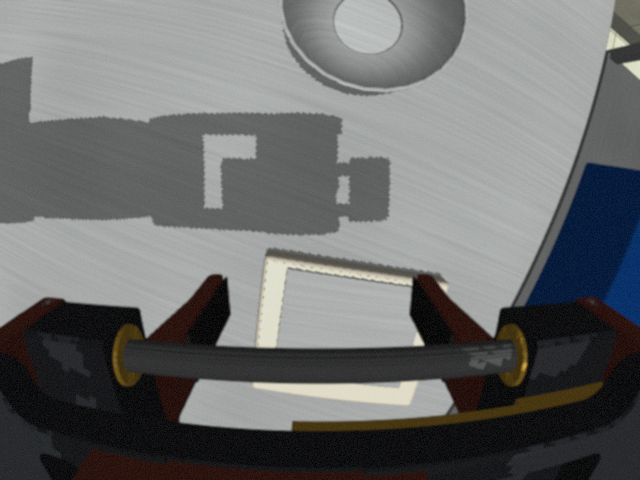

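Emit:
apply_moves(
  commands=[
    [[0, 0, 0.06, 0], [0, 0, 0.12, 0], [0, 0, 0.18, 0], [0, 0, 0.24, 0], [0, 0, 0.3, 0], [0, 0, 0.36, 0], [0, 0, 0.42, 0], [0, 0, 0.48, 0]],
  ],
)

```text
t: 1.95
ee_pos: [220.4, -584.1, 886.9]
orientation: [2.025, 0.369, -2.024]
ft_force: [1.4, -1.1, 0.6]
width: 87.8
```

```bash
python3 - <<'E'
from workcell import readout
print(readout.get_obs())
E
```

```text
{'t': 1.95, 'qpos': array([-1.22901458e+00,  2.89342428e-01,  7.85806832e-01,  1.00337580e-05,
        2.06580783e+00, -1.90200626e-02]), 'qvel': array([-1.44004263e-03,  2.73272494e-01, -1.36769563e+00, -6.56120129e-04,
        1.09901375e+00, -2.07996464e-03]), 'joint_torque': array([ 7.05837621e-02, -5.48930919e+01, -2.72470236e+01,  6.48541795e-02,
       -1.17740974e+00, -5.78715320e-03]), 'ee_pos': array([ 220.40772386, -584.06224782,  886.89407925]), 'orientation': array([ 2.02462027,  0.368598  , -2.02439218]), 'ft_force': array([ 1.43002138, -1.09903928,  0.64274709]), 'moment': array([ 0.01484548, -0.00871876,  0.04286063]), 'width': 87.77422288651127}
```

Emit:
apply_moves(
  commands=[
    [[0, 0, 0.06, 0], [0, 0, 0.12, 0], [0, 0, 0.18, 0], [0, 0, 0.24, 0], [0, 0, 0.3, 0], [0, 0, 0.36, 0]],
  ],
)

```text
t: 2.7
ee_pos: [194.0, -513.9, 1077.8]
orientation: [2.018, 0.337, -2.007]
ft_force: [0.1, 0.3, 0.8]
width: 87.9
```

```bash
python3 - <<'E'
from workcell import readout
o=readout.get_obs();print(o)
from scipy.spatial.transform import Rotation as R
print(R.from_rotvec(o['orientation']).as_matrix())
E
```

```text
{'t': 2.7, 'qpos': array([-1.23167838e+00,  4.34280155e-01,  8.61068181e-02,  1.06062854e-03,
        2.59106125e+00, -2.07461717e-02]), 'qvel': array([-0.00395647, -0.1378002 , -0.00128697,  0.00139829,  0.14857435,
       -0.00494455]), 'joint_torque': array([ 2.39573792e-02, -4.74396551e+01, -2.39537054e+01,  3.70473764e-02,
       -3.08504356e-01,  8.37711850e-03]), 'ee_pos': array([ 193.95572349, -513.86155297, 1077.82123189]), 'orientation': array([ 2.01799241,  0.33667268, -2.00712318]), 'ft_force': array([0.10046001, 0.32077457, 0.78215692]), 'moment': array([-0.00931198,  0.01205227,  0.06583477]), 'width': 87.93056301987222}
[[ 1.05493600e-02  3.52841715e-01 -9.35623554e-01]
 [-2.82385324e-02 -9.35197321e-01 -3.52999370e-01]
 [-9.99545545e-01  3.01445535e-02  9.79990126e-05]]
```

Emit:
apply_moves(
  commands=[
    [[0.025, 0.022, -0.05, 0], [0.05, 0.045, -0.1, 0], [0.075, 0.067, -0.15, 0], [0.1, 0.09, -0.2, 0], [0.125, 0.112, -0.25, 0], [0.15, 0.135, -0.3, 0], [0.175, 0.157, -0.35, 0], [0.2, 0.18, -0.4, 0]],
  ],
)

```text
t: 3.7
ee_pos: [387.5, -342.4, 691.5]
orientation: [2.021, 0.337, -2.004]
ft_force: [0.7, -0.6, 0.1]
width: 87.9
```

```bash
cat > h.py <<'E'
import numpy as np, json, os, cv2
from workcell import readout, viewer, workorder, models
from scipy.spatial.transform import Rotation as R
def log():
    o=readout.get_obs()
    r={k:(v.tolist() if hasattr(v,'tolist') else v) for k,v in o.items()}
    open('log.jsonl','a').write(json.dumps(r)+'\n')
    np.set_printoptions(precision=4,suppress=True)
    print(o['t'],'q',o['qpos'],'p',o['ee_pos'],'F',o['ft_force'],'M',o['moment'],'w',round(o['width'],1))
    M=R.from_rotvec(o['orientation']).as_matrix()
    print('xdir',M[:,0],'ydir',M[:,1])
    return o
def pic(n,f):
    d=viewer.get_image(n); cv2.imwrite(f"pics/{f}.png",d["color"][:,:,::-1]); return d
E
python3 - <<'E'
from h import *
S=[dict(qpos=[-1.22899786e+00,4.23827488e-01,1.63067934e+00,-2.35510872e-05,1.08858151e+00,-1.89980017e-02],ee_pos=[220.56805021,-584.49307992,403.91401272],orientation=[2.02509239,0.37091494,-2.02562961]),
dict(qpos=[-1.22901458e+00,2.89342428e-01,7.85806832e-01,1.00337580e-05,2.06580783e+00,-1.90200626e-02],ee_pos=[220.40772386,-584.06224782,886.89407925],orientation=[2.02462027,0.368598,-2.02439218]),
dict(qpos=[-1.23167838e+00,4.34280155e-01,8.61068181e-02,1.06062854e-03,2.59106125e+00,-2.07461717e-02],ee_pos=[193.95572349,-513.86155297,1077.82123189],orientation=[2.01799241,0.33667268,-2.00712318])]
for s in S: open('log.jsonl','a').write(json.dumps(s)+'\n')
log()
E
```

```text
3.7 q [-0.7439  0.0453  1.4809 -0.0116  1.5869  0.4659] p [ 387.4969 -342.4109  691.544 ] F [ 0.6943 -0.6476  0.0534] M [-0.0387  0.012  -0.0128] w 87.9
xdir [ 0.0131 -0.0278 -0.9995] ydir [ 0.3528 -0.9352  0.0306]
```

Emit:
apply_moves(
  commands=[
    [[0.02, 0, -0.06, 0], [0.04, 0, -0.12, 0], [0.06, 0, -0.18, 0], [0.08, 0, -0.24, 0], [0.1, 0, -0.3, 0], [0.12, 0, -0.36, 0], [0.12, 0, -0.4, 0], [0.12, 0, -0.4, 0]],
  ],
)

```text
t: 4.7
ee_pos: [507.3, -343.6, 289.0]
orientation: [2.017, 0.345, -2.013]
ft_force: [0.4, 0.7, 0.3]
width: 88.0
```

```bash
python3 - <<'E'
from h import *
o=log(); M=R.from_rotvec(o['orientation']).as_matrix()
print('grasp',o['ee_pos']+163*M[:,0])
d=pic("wrist","wrist1"); print([ (x["position"],x["conf"]) for x in models.place_of("wrist","coupling_bench")])
print(d['rvec'],d['tvec'], -R.from_rotvec(d['rvec']).as_matrix().T@d['tvec'])
E
```

```text
4.7 q [-0.6117  0.55    1.734  -0.0194  0.8401  0.6108] p [ 507.3013 -343.5531  289.0081] F [0.4224 0.7067 0.2615] M [0.0046 0.0279 0.0042] w 88.0
xdir [ 0.0061 -0.022  -0.9997] ydir [ 0.3533 -0.9352  0.0227]
grasp [ 508.3002 -347.1352  126.0505]
[([515.0, -330.6, -1.7], 0.89)]
[-2.3867  1.656   0.1928] [-506.5117  341.423   361.2047] [ 573.3297 -318.6838  270.7883]
```

View pics/wrist1.png

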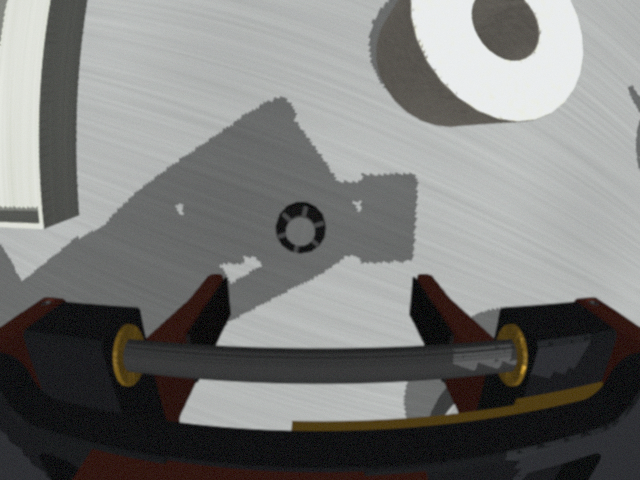

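Emit:
apply_moves(
  commands=[
    [[0.003, 0.008, -0.04, 0], [0.007, 0.016, -0.08, 0], [0.007, 0.016, -0.104, 0], [0.007, 0.016, -0.104, 0]],
  ],
)

```text
t: 5.3
ee_pos: [515.0, -328.4, 188.1]
orientation: [2.02, 0.34, -2.008]
ft_force: [-0.0, -0.4, 0.2]
width: 87.9
```

Emit:
apply_moves(
  commands=[
    [[0, 0, 0, 0], [0, 0, 0, 0], [0, 0, 0, 0], [0, 0, 0, 0], [0, 0, 0, 0], [0, 0, 0, 0]],
  ],
  gripper=0.02,
)

```text
t: 6.05
ee_pos: [514.4, -327.8, 186.6]
orientation: [2.019, 0.342, -2.01]
ft_force: [-0.6, -0.0, 0.5]
width: 35.2
```

```bash
python3 - <<'E'
from h import *
o=log(); M=R.from_rotvec(o['orientation']).as_matrix()
print('grasp',o['ee_pos']+163*M[:,0])
E
```

```text
6.05 q [-0.5837  0.705   1.7619 -0.0248  0.6542  0.6457] p [ 514.4275 -327.8387  186.606 ] F [-0.5952 -0.0143  0.5112] M [ 0.0613  0.06   -0.0297] w 35.2
xdir [ 0.0089 -0.024  -0.9997] ydir [ 0.353  -0.9353  0.0256]
grasp [ 515.8801 -331.7438   23.6592]
```

```bash
python3 - <<'E'
from h import *
rv=np.array([2.18985896,-2.13473902,.15533043]);tv=np.array([-120.20007179,554.92530913,1456.43547482])
f=240/np.tan(np.radians(45.058423669847066/2));c=np.array([320.446,244.818])
Rm=R.from_rotvec(rv).as_matrix();C=-Rm.T@tv
def ray(u,v,z):
    d=Rm.T@np.array([(u-c[0])/f,(v-c[1])/f,1]);return C+d*(z-C[2])/d[2]
e=[ray(267,180,125),ray(298,298,125)];print(e,(e[0]+e[1])/2,np.linalg.norm(e[0]-e[1]),np.degrees(np.arctan2(*(e[0]-e[1])[[1,0]])))
for p in [(231,199),(305,178),(338,285)]: print(ray(*p,50))
im=cv2.imread('pics/top0.png')[160:340,210:360];cv2.imwrite('pics/crop.png',cv2.resize(im,None,fx=4,fy=4)[:600])
E
```

```text
[array([703.47600782,  30.46043372, 125.        ]), array([416.53051073, -54.13918509, 125.        ])] [560.00325927 -11.83937569 125.        ] 299.1568381372492 16.427002401916788
[668.91596352 127.46046964  50.        ]
[729.71661863 -61.5045563   50.        ]
[ 454.56337421 -152.83594331   50.        ]
```

View pics/crop.png

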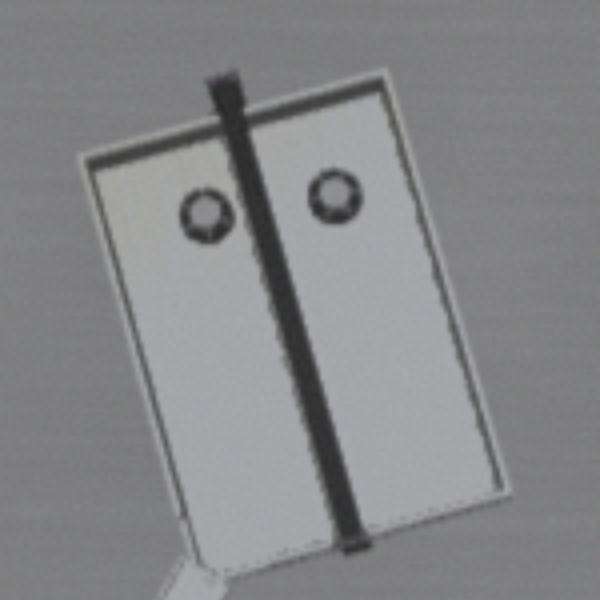

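Emit:
apply_moves(
  commands=[
    [[0, 0, 0.06, 0], [0, 0, 0.12, 0.18], [-0.005, 0.03, 0.16, 0.36], [-0.015, 0.085, 0.16, 0.54], [-0.024, 0.145, 0.16, 0.72], [-0.033, 0.205, 0.16, 0.9], [-0.042, 0.265, 0.16, 1.08], [-0.05, 0.325, 0.16, 1.26]],
  ],
)

```text
t: 7.05
ee_pos: [463.8, -1.1, 346.7]
orientation: [1.181, 1.216, -1.149]
ft_force: [0.5, 0.2, -0.9]
width: 34.9
```

Emit:
apply_moves(
  commands=[
    [[-0.003, 0.016, 0, 0.13], [-0.003, 0.016, 0, 0.258], [-0.003, 0.016, 0, 0.258]],
  ],
)

```text
t: 7.42
ee_pos: [461.3, 13.5, 346.6]
orientation: [0.995, 1.324, -0.96]
ft_force: [-0.7, -0.5, -0.7]
width: 35.0
```

```bash
python3 - <<'E'
from h import *
o=log(); M=R.from_rotvec(o['orientation']).as_matrix()
g=o['ee_pos']+163*M[:,0];print('grasp',g, 'yaw',np.arctan2(M[1,1],M[0,1]))
print('move',465-g[0],14.6-g[1],29-g[2])
pic("wrist","wrist2");pic("top","top2")
E
```

```text
7.425 q [ 0.0012  0.2673  2.0339  0.0107  0.816  -0.3136] p [461.3174  13.4643 346.63  ] F [-0.7272 -0.5353 -0.6607] M [-0.0321 -0.1169 -0.0545] w 35.0
xdir [ 0.0243  0.0078 -0.9997] ydir [0.9527 0.3027 0.0256]
grasp [465.2855  14.7345 183.6833] yaw 0.3076372528160371
move -0.2855491845621714 -0.13445187790296664 -154.68325256087658
```

View pics/wrist2.png

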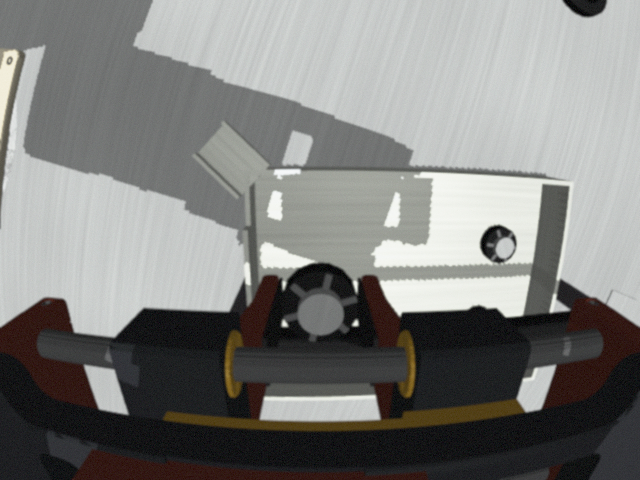

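View pics/top2.png

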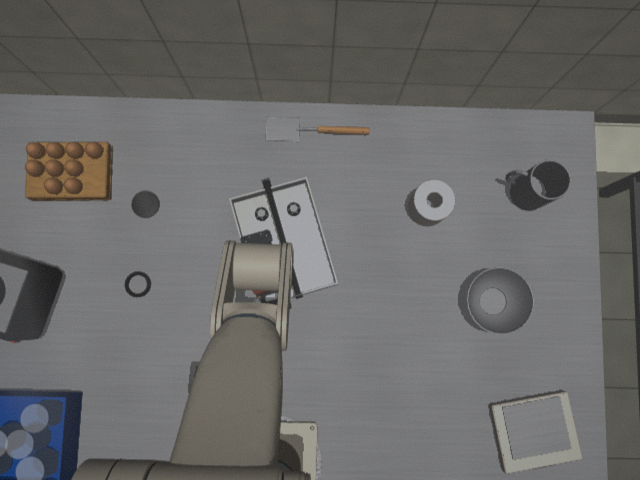

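Emit:
apply_moves(
  commands=[
    [[0, 0, -0.06, 0], [0, 0, -0.11, 0], [0, 0, -0.14, 0], [0, 0, -0.154, 0], [0, 0, -0.154, 0], [0, 0, -0.154, 0]],
  ],
)

```text
t: 8.28
ee_pos: [462.0, 13.0, 193.6]
orientation: [0.995, 1.322, -0.959]
ft_force: [0.3, -0.2, -0.3]
width: 35.3
```

Emit:
apply_moves(
  commands=[
    [[0, 0, 0, 0], [0, 0, 0, 0], [0, 0, 0, 0]],
  ],
  gripper=0.07,
)

```text
t: 8.65
ee_pos: [461.6, 13.2, 193.1]
orientation: [0.995, 1.323, -0.959]
ft_force: [0.3, -0.4, -0.2]
width: 61.6
```

```bash
python3 - <<'E'
from h import *
o=log(); M=R.from_rotvec(o['orientation']).as_matrix()
g=o['ee_pos']+163*M[:,0];print('grasp',g)
E
```

```text
8.65 q [ 0.0006  0.5693  2.0931  0.0178  0.4539 -0.3233] p [461.5747  13.1603 193.0662] F [ 0.2788 -0.3639 -0.1955] M [-0.0542 -0.0598  0.0331] w 61.6
xdir [ 0.0253  0.0078 -0.9996] ydir [0.9526 0.3031 0.0265]
grasp [465.7026  14.4315  30.1234]
```

Emit:
apply_moves(
  commands=[
    [[0, 0, 0.05, 0], [0, 0, 0.11, 0], [0, 0, 0.17, 0], [0, 0, 0.2, 0], [0, 0, 0.2, 0]],
  ],
)

```text
t: 9.28
ee_pos: [461.9, 13.2, 395.1]
orientation: [0.996, 1.319, -0.956]
ft_force: [-0.4, -0.6, 0.3]
width: 70.2
```

```bash
cat > kin.py <<'E'
import numpy as np, json
from scipy.optimize import least_squares
from scipy.spatial.transform import Rotation as R
def rz(a): return R.from_euler('z',a).as_matrix()
def ry(a): return R.from_euler('y',a).as_matrix()
# forearm axis = local z ; tool x along local z after q5 (tool: x fwd)
T0=np.array([[0,0,1],[0,1,0],[1,0,0]])
def fk(q,p,s4=1,s6=1):
    h,a1,L1,a3,L2,d6=p
    A=rz(q[0]); x=A@np.array([a1,0,h])
    A=A@ry(q[1]); x=x+A@np.array([0,0,L1])
    A=A@ry(q[2]); x=x+A@np.array([a3,0,L2])
    A=A@rz(s4*q[3])@ry(q[4]); x=x+A@np.array([0,0,d6])
    A=A@rz(s6*q[5]); 
    return x,A
def data(): return [json.loads(l) for l in open('log.jsonl')]
def fit():
    D=data()
    def res(p): return np.concatenate([fk(d['qpos'],p)[0]-d['ee_pos'] for d in D])
    s=least_squares(res,[400,0,400,0,400,100]); return s.x,res(s.x)
E
python3 - <<'E'
from h import *
log()
from kin import *
p,r=fit();print(p,r.reshape(-1,3))
for d in data():
    _,A=fk(d['qpos'],p); M=R.from_rotvec(d['orientation']).as_matrix()
    print(np.round((A.T@M),3).tolist())
E
```

```text
9.275 q [ 0.0006  0.19    1.9947  0.0097  0.9267 -0.3132] p [461.9157  13.1505 395.1256] F [-0.3587 -0.5536  0.2749] M [-0.0045 -0.0651  0.0284] w 70.2
xdir [ 0.0302  0.0078 -0.9995] ydir [0.9525 0.3031 0.0312]
[202.7651   2.7666 561.7349  77.2137 484.6519  17.0205] [[-10.4438  -6.14     0.113 ]
 [-10.5582  -5.8283  -0.1859]
 [-11.7837  -2.5516  -0.3729]
 [ -7.709   -7.3371  -0.1524]
 [ -5.8308  -8.4901   0.1749]
 [ -5.9169  -8.3542   0.2854]
 [ -0.266  -12.759    0.0147]
 [ -0.6242 -12.7615   0.1522]
 [ -0.867  -12.7602  -0.0289]]
[[0.0, -1.0, 0.0], [0.0, -0.0, -1.0], [1.0, 0.0, 0.0]]
[[0.0, -1.0, 0.0], [0.0, -0.0, -1.0], [1.0, 0.0, 0.0]]
[[0.0, -1.0, 0.0], [-0.0, -0.0, -1.0], [1.0, 0.0, -0.0]]
[[-0.0, -1.0, -0.0], [0.0, 0.0, -1.0], [1.0, -0.0, 0.0]]
[[-0.0, -1.0, -0.0], [0.0, 0.0, -1.0], [1.0, -0.0, 0.0]]
[[0.0, -1.0, 0.0], [0.0, -0.0, -1.0], [1.0, 0.0, 0.0]]
[[-0.0, -1.0, -0.0], [-0.0, -0.0, -1.0], [1.0, -0.0, 0.0]]
[[-0.0, -1.0, -0.0], [0.0, 0.0, -1.0], [1.0, -0.0, 0.0]]
[[-0.0, -1.0, -0.0], [-0.0, 0.0, -1.0], [1.0, -0.0, -0.0]]
```

```bash
cat >> kin.py <<'E'
def fk2(q,p):
    h,a1,L1,a3,L2,d6,oy=p
    A=rz(q[0]); x=A@np.array([a1,oy,h])
    A=A@ry(q[1]); x=x+A@np.array([0,0,L1])
    A=A@ry(q[2]); x=x+A@np.array([a3,0,L2])
    A=A@rz(q[3])@ry(q[4]); x=x+A@np.array([0,0,d6])
    A=A@rz(q[5]); return x,A@np.array([[0,-1,0],[0,0,-1],[1,0,0]])
def fit2():
    D=data()
    def res(p): return np.concatenate([fk2(d['qpos'],p)[0]-d['ee_pos'] for d in D]+[[(p[5]-80)*.005]])
    s=least_squares(res,[280,0,500,0,480,80,-13]); return s.x,res(s.x)
LO=np.array([-3,-.9,.09,-1.31,.11,-2.54]);HI=np.array([3,2.11,2.58,4.45,2.69,2.54])
def ik(xt,Mt,q0,p,w=.5):
    def res(q):
        x,M=fk2(q,p); e=R.from_matrix(Mt@M.T).as_rotvec()
        return np.concatenate([(xt-x)/1000,w*e,1e-4*(q-q0)])
    q0=np.clip(q0,LO+1e-6,HI-1e-6)
    return least_squares(res,q0,bounds=(LO,HI),xtol=1e-10,ftol=1e-10).x
E
python3 - <<'E'
from kin import *
np.set_printoptions(precision=3,suppress=True)
p,r=fit2();print(p,abs(r).max())
def sim(r,z,w,jaw=1):
    down=lambda yaw: rz(yaw)@np.array([[0,1,0],[0,0,-1],[-1,0,0]],float)@np.eye(3) 
    def dn(yaw):
        x=np.array([0,0,-1.]);y=np.array([np.cos(yaw),np.sin(yaw),0]);return np.c_[x,y,np.cross(x,y)]
    xt=np.array([r,0,z]); q=ik(xt,dn(-2.45),np.array([0,.2,2,0,.9,2.4]),p)
    x0,M0=fk2(q,p); print('start',q,x0)
    for call in range(2):
        xs,Ms=fk2(q,p)
        for i in range(1,9):
            q=ik(xs,rz(-.186*i)@Ms,q,p,w); x,M=fk2(q,p)
            ex=np.cross(jaw*M[:,1],[0,0,1]) # approx
            ty=jaw*M[:,1]; tz=-M[:,0]; tx=np.cross(ty,tz)
            dz=np.array([tx[2],ty[2]]) # slope components
            print(call,i,q,'pos',x-xt,'slope -x,+y deg',np.degrees(np.arcsin([tx[2],-ty[2]])),'tilt',np.degrees(np.arccos(tz[2])))
sim(563,420,.5)
E
```

```text
[311.762   0.016 563.092  77.498 484.899 127.     11.899] 0.23500006554326802
start [-0.021  0.315  1.755  0.     1.072  2.429] [563.  -0. 420.]
0 1 [-0.051  0.314  1.758  0.028  1.069  2.54 ] pos [ -0.881 -13.91   -0.508] slope -x,+y deg [1.134 0.804] tilt 1.389970699989678
0 2 [-0.126  0.311  1.778  0.099  1.046  2.54 ] pos [ -8.043 -47.309  -6.324] slope -x,+y deg [3.922 2.999] tilt 4.939905499159592
0 3 [-0.198  0.31   1.818  0.181  0.994  2.54 ] pos [-21.742 -76.702 -19.564] slope -x,+y deg [6.82  5.554] tilt 8.812267972624639
0 4 [-0.26   0.314  1.881  0.285  0.902  2.54 ] pos [-40.488 -97.92  -42.795] slope -x,+y deg [10.045  8.526] tilt 13.233174124370635
0 5 [-0.297  0.339  1.97   0.436  0.748  2.54 ] pos [ -61.447 -102.841  -81.404] slope -x,+y deg [13.795 11.799] tilt 18.30738779552064
0 6 [-0.262  0.402  2.086  0.69   0.497  2.54 ] pos [ -81.842  -77.05  -138.953] slope -x,+y deg [17.462 14.329] tilt 22.890290098802307
0 7 [-0.169  0.466  2.173  1.008  0.259  2.54 ] pos [-100.132  -39.223 -183.198] slope -x,+y deg [18.824 14.528] tilt 24.123044148772284
0 8 [-0.094  0.496
[... 512 characters left out ...]
5.261135279320385
1 4 [-0.023  0.548  2.238  4.45   0.206  0.129] pos [-124.333  -23.186 -223.151] slope -x,+y deg [21.694 13.588] tilt 25.97517775928035
1 5 [-0.019  0.574  2.248  4.45   0.266  0.307] pos [-132.001  -28.478 -233.646] slope -x,+y deg [22.882 12.78 ] tilt 26.574463564687782
1 6 [-0.021  0.603  2.258  4.45   0.314  0.483] pos [-141.368  -35.049 -245.042] slope -x,+y deg [23.983 11.518] tilt 26.927484716353113
1 7 [-0.029  0.633  2.27   4.45   0.35   0.655] pos [-152.404  -42.324 -256.882] slope -x,+y deg [24.805  9.836] tilt 26.93445576197814
1 8 [-0.042  0.663  2.283  4.45   0.374  0.827] pos [-165.03   -49.571 -268.825] slope -x,+y deg [25.171  7.824] tilt 26.524440084730458
```

```bash
python3 - <<'E'
from kin import *
np.set_printoptions(precision=3,suppress=True)
p,r=fit2()
D=data()
for w in [.1,.2,.3,.5,1]:
    q=np.array(D[1]['qpos']); x,M=fk2(q,p); 
    for i in range(1,7): q=ik(x+[0,0,60*i],M,q,p,w)
    x2,M2=fk2(q,p); print(w,q,x2,M2[:,0])
print(D[2]['qpos'])
def dn(yaw):
    x=np.array([0,0,-1.]);y=np.array([np.cos(yaw),np.sin(yaw),0]);return np.c_[x,y,np.cross(x,y)]
def rep(M):
    ty=M[:,1]; tz=-M[:,0]; tx=np.cross(ty,tz); return np.degrees(np.arcsin([tx[2],-ty[2]])),np.degrees(np.arccos(tz[2]))
def sim(r,z,w,n=4,cyc=6):
    xt=np.array([r,0,z]); q=ik(xt,dn(-2.45),np.array([0,.2,2,0,.9,2.4]),p)
    for c in range(cyc):
        xs,Ms=fk2(q,p)
        for i in range(1,n+1): q=ik(xs,rz(-.186*i)@Ms,q,p,w)
        x,M=fk2(q,p); a=x-xt
        for i in range(3): q=ik(xt,M,q,p,w)
        x,M=fk2(q,p); print(c,q,'drift',a,'after',x-xt,*rep(M))
for r,z in [(563,420),(563,550),(650,450)]:
  for w in [.3,1]:
    print(r,z,w); sim(r,z,w)
E
```

```text
0.1 [-1.235  0.36   0.09   0.021  1.671 -0.011] [ 207.388 -549.566 1175.306] [ 0.301 -0.797 -0.523]
0.2 [-1.234  0.386  0.09   0.012  2.286 -0.014] [ 194.147 -514.478 1111.176] [ 0.131 -0.347 -0.929]
0.3 [-1.233  0.402  0.09   0.006  2.495 -0.018] [ 189.843 -503.071 1095.05 ] [ 0.054 -0.144 -0.988]
0.5 [-1.233  0.411  0.09   0.002  2.589 -0.021] [ 188.021 -498.244 1089.189] [ 0.018 -0.048 -0.999]
1 [-1.232  0.414  0.09   0.001  2.624 -0.022] [ 187.37  -496.517 1087.256] [ 0.005 -0.012 -1.   ]
[-1.23167838, 0.434280155, 0.0861068181, 0.00106062854, 2.59106125, -0.0207461717]
563 420 0.3
0 [-0.104  0.299  1.807  0.386  0.945  2.54 ] drift [-15.232 -45.758 -23.123] after [-2.062 -7.489 -4.136] [13.725 13.113] 19.16451635100235
1 [-0.118  0.261  1.953  0.955  0.487  2.54 ] drift [-20.223 -29.097 -50.973] after [ -3.79   -5.572 -11.649] [27.799 28.367] 41.74136742727239
2 [-0.054  0.243  2.01   1.512  0.11   2.54 ] drift [-11.398 -30.291 -30.248] after [-2.153 -4.311 -7.752] [40.701 24.779] 50.82166710060966
3 [0.078 0.277 2.019 4.45  0.509 0.12 ] drift [ -9.153 -17.988 -32.231] after [-1
[... 4069 characters left out ...]
t [-202.76  -192.156 -223.424] after [-128.353  -55.366 -207.969] [19.839 17.334] 26.84686829594902
2 [-0.178  0.485  2.065  1.618  0.11   2.54 ] drift [-175.461 -151.614 -225.612] after [-114.468  -70.256 -190.184] [31.702 12.638] 34.696372725702325
3 [-0.084  0.504  2.067  4.45   0.324  0.385] drift [-146.732  -88.015 -236.874] after [-111.707  -72.745 -190.735] [39.348 10.092] 41.13200740014987
4 [-0.174  0.565  2.135  4.45   0.602  0.915] drift [-211.586 -147.395 -290.026] after [-167.239 -143.236 -220.791] [46.861  2.326] 46.95608105317798
5 [-0.329  0.628  2.243  4.45   0.77   1.413] drift [-316.286 -230.055 -320.142] after [-264.904 -209.313 -252.158] [48.799 -8.137] 49.96008293218235
```

Emit:
apply_moves(
  commands=[
    [[0.013, -0.004, 0, 0.18], [0.026, -0.008, 0, 0.36], [0.039, -0.012, 0, 0.54], [0.052, -0.016, 0, 0.72], [0.065, -0.02, 0, 0.9], [0.078, -0.024, 0, 1.08], [0.09, -0.027, 0, 1.26], [0.103, -0.03, 0, 1.44]],
  ],
)

```text
t: 10.28
ee_pos: [564.3, -17.0, 390.5]
orientation: [-0.123, 1.572, 0.164]
ft_force: [0.2, -0.4, 0.4]
width: 69.9
```

Emit:
apply_moves(
  commands=[
    [[0, 0, 0, 0.132], [0, 0, 0, 0.132], [0, 0, 0, 0.132]],
  ],
)

```text
t: 10.65
ee_pos: [564.1, -16.8, 391.6]
orientation: [-0.221, 1.563, 0.261]
ft_force: [-0.5, 0.2, 0.6]
width: 70.3
```

```bash
python3 - <<'E'
from h import *
o=log(); M=R.from_rotvec(o['orientation']).as_matrix()
g=o['ee_pos']+163*M[:,0];print('grasp',g,'yaw',np.arctan2(M[1,1],M[0,1]))
pic("wrist","wrist3"); pic("scene","scene3")
for c in ["wrist","scene"]: print([(x["position"],x["conf"]) for x in models.place_of(c,"handle_mid")],[(x["position"],x["conf"]) for x in models.place_of(c,"coupling_a")])
E
```

```text
10.65 q [-0.0563  0.3526  1.7739  0.0281  1.0262 -1.9485] p [564.0723 -16.8112 391.6138] F [-0.4596  0.177   0.6062] M [ 0.0904 -0.1357 -0.0124] w 70.3
xdir [-0.0095  0.0246 -0.9997] ydir [-0.3018  0.953   0.0263]
grasp [562.5187 -12.8023 228.6705] yaw 1.8774809884372734
[([563.8, -10.3, 117.3], 0.89)] [([657.3, -26.4, 3.4], 0.85), ([636.8, 50.6, 6.5], 0.65), ([402.9, 42.6, 4.5], 0.15)]
[([563.5, -6.1, 114.7], 0.85)] [([654.0, -32.6, 1.5], 0.75), ([633.6, 50.6, 0.9], 0.74)]
```

View pics/wrist3.png

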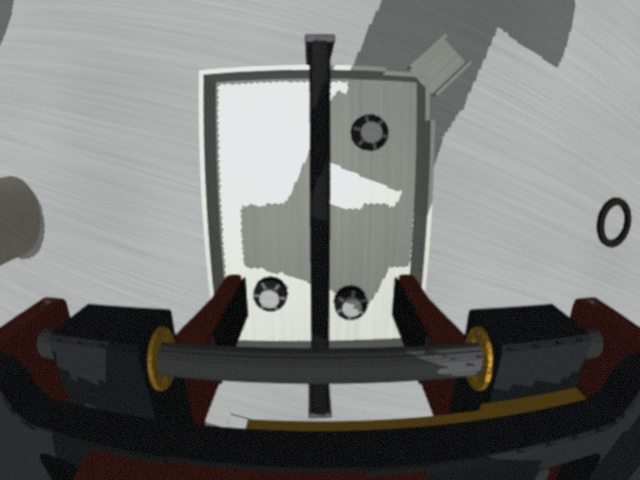

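View pics/scene3.png

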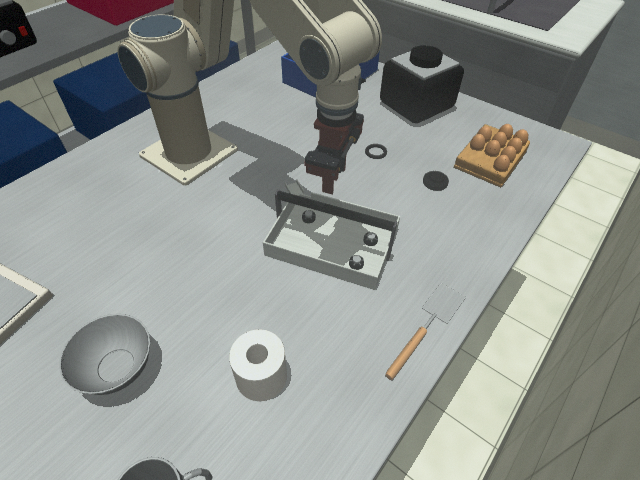

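Emit:
apply_moves(
  commands=[
    [[0, 0.001, -0.05, 0], [0.001, 0.002, -0.09, 0], [0.001, 0.002, -0.112, 0], [0.001, 0.002, -0.112, 0]],
  ],
)

```text
t: 11.45
ee_pos: [564.8, -14.8, 279.2]
orientation: [-0.222, 1.564, 0.263]
ft_force: [0.1, 0.0, 0.1]
width: 69.8
```

Emit:
apply_moves(
  commands=[
    [[0, 0, 0, 0], [0, 0, 0, 0], [0, 0, 0, 0], [0, 0, 0, 0], [0, 0, 0, 0], [0, 0, 0, 0], [0, 0, 0, 0]],
  ],
  gripper=0,
)

```text
t: 12.32
ee_pos: [565.4, -14.7, 280.7]
orientation: [-0.223, 1.561, 0.263]
ft_force: [-0.2, 2.8, 2.3]
width: 14.0
```

```bash
python3 - <<'E'
from h import *
o=log(); M=R.from_rotvec(o['orientation']).as_matrix()
g=o['ee_pos']+163*M[:,0];print('grasp',g)
E
```

```text
12.325 q [-0.0525  0.5107  1.8373  0.0336  0.8031 -1.956 ] p [565.4142 -14.7236 280.7412] F [-0.2027  2.7536  2.2653] M [ 0.043  -0.0836 -0.0151] w 14.0
xdir [-0.0079  0.0246 -0.9997] ydir [-0.3043  0.9522  0.0258]
grasp [564.1236 -10.7158 117.7956]
```

Emit:
apply_moves(
  commands=[
    [[0, 0, 0.02, 0], [0, 0, 0.05, 0], [0, 0, 0.09, 0], [0, 0, 0.13, 0], [0, 0, 0.17, 0], [0, 0, 0.21, 0], [0, 0, 0.24, 0], [0, 0, 0.26, 0]],
  ],
)

```text
t: 13.32
ee_pos: [565.2, -15.0, 541.3]
orientation: [-0.223, 1.561, 0.263]
ft_force: [-0.3, 0.5, -4.5]
width: 14.1
```

```bash
python3 - <<'E'
from h import *
o=log(); pic("scene","scene4")
E
```

```text
13.325 q [-0.0529  0.2066  1.6133  0.0245  1.3311 -1.9388] p [565.1691 -14.9525 541.2661] F [-0.3048  0.5246 -4.5393] M [-0.0081 -0.1374 -0.0427] w 14.1
xdir [-0.0081  0.0242 -0.9997] ydir [-0.3042  0.9523  0.0255]
```

View pics/scene4.png

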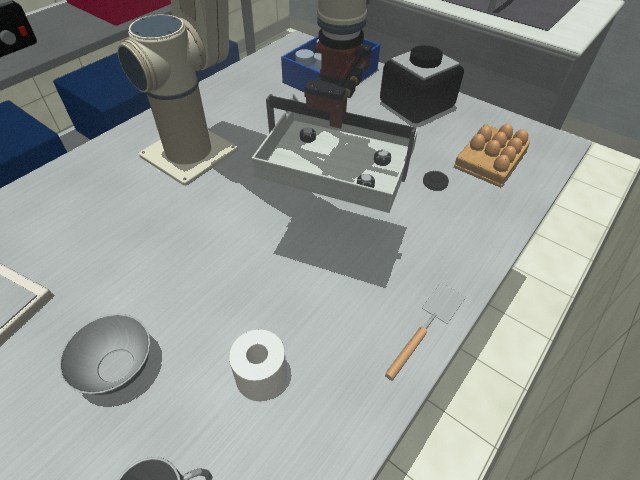

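Emit:
apply_moves(
  commands=[
    [[0, 0, 0, -0.1], [0, 0, 0, -0.26], [0, 0, 0, -0.44], [0, 0, 0, -0.62], [0, 0, 0, -0.8], [0, 0, 0, -0.98], [0, 0, 0, -1.16], [0, 0, 0, -1.34]],
  ],
)

```text
t: 14.38
ee_pos: [565.1, -14.9, 538.8]
orientation: [0.823, 1.405, -0.789]
ft_force: [-0.0, 0.9, -5.1]
width: 13.6
```

Emit:
apply_moves(
  commands=[
    [[0, 0, 0, -0.18], [0, 0, 0, -0.36], [0, 0, 0, -0.54], [0, 0, 0, -0.72], [0, 0, 0, -0.9], [0, 0, 0, -1.08], [0, 0, 0, -1.26], [0, 0, 0, -1.44]],
  ],
)

```text
t: 15.38
ee_pos: [565.1, -14.9, 538.8]
orientation: [1.836, 0.609, -1.825]
ft_force: [0.6, -0.5, -4.7]
width: 13.7
```

Emit:
apply_moves(
  commands=[
    [[0, 0, 0, -0.18], [0, 0, 0, -0.36], [0, 0, 0, -0.54], [0, 0, 0, -0.72], [0, 0, 0, -0.9], [0, 0, 0, -1.08], [0, 0, 0, -1.26], [0, 0, 0, -1.4]],
  ],
)

```text
t: 16.38
ee_pos: [565.2, -14.9, 538.8]
orientation: [-1.79, 0.717, 1.813]
ft_force: [0.7, 1.5, -5.2]
width: 13.9
```

Emit:
apply_moves(
  commands=[
    [[0, 0, 0, -0.1], [0, 0, 0, -0.18], [0, 0, 0, -0.18], [0, 0, 0, -0.18]],
  ],
)

```text
t: 16.88
ee_pos: [565.3, -14.9, 539.8]
orientation: [-1.674, 0.844, 1.697]
ft_force: [-0.5, -0.1, -5.1]
width: 13.7
```

```bash
python3 - <<'E'
from h import *
o=log(); pic("scene","scene5");pic("wrist","wrist5")
E
```

```text
16.875 q [-0.0436  0.2106  1.6115 -0.0172  1.3404  2.4389] p [565.3332 -14.878  539.8203] F [-0.4858 -0.1157 -5.1035] M [ 0.0842 -0.1138 -0.0097] w 13.7
xdir [-0.0215 -0.0158 -0.9996] ydir [-0.7877 -0.6154  0.0267]
```

View pics/scene5.png

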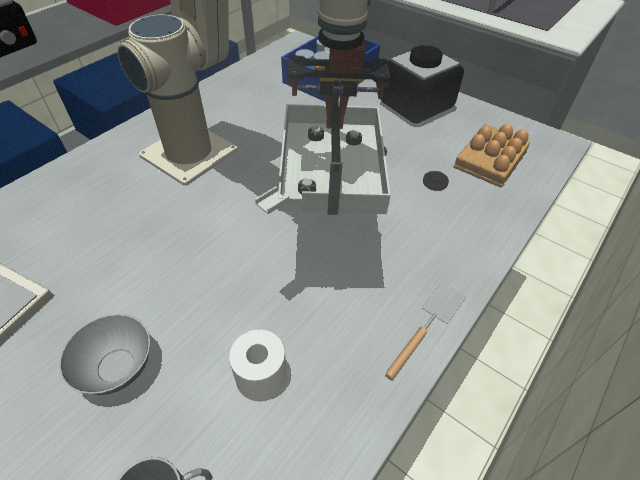

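View pics/wrist5.png

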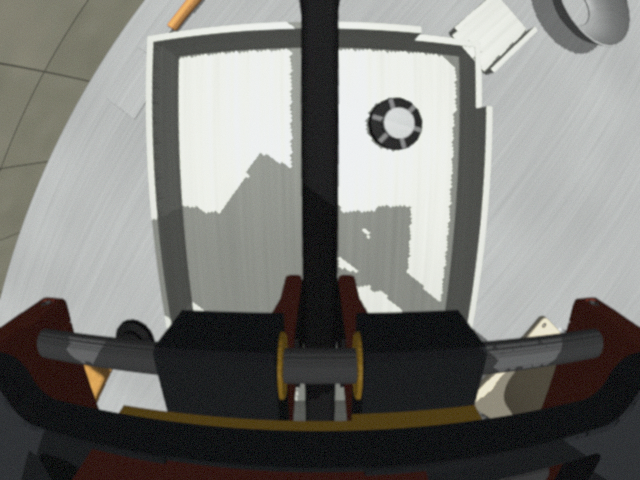

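Emit:
apply_moves(
  commands=[
    [[0, 0, 0, -0.1], [0, 0, 0, -0.25], [0, 0, 0, -0.4], [0, 0, 0, -0.4], [0, 0, 0, -0.4]],
  ],
)

```text
t: 17.6
ee_pos: [540.7, -110.3, 534.4]
orientation: [-1.418, 0.974, 1.485]
ft_force: [0.0, -0.0, -5.0]
width: 13.6
```

```bash
cat >> h.py <<'E'
def rep(o):
    M=R.from_rotvec(o['orientation']).as_matrix()
    ty=M[:,1]; tz=-M[:,0]; tx=np.cross(ty,tz)
    print('slopes toward -x,+y',np.degrees(np.arcsin([tx[2],-ty[2]])),'tilt',np.degrees(np.arccos(tz[2])),'grasp',o['ee_pos']+163*M[:,0])
    # origin and corner
    g=o['ee_pos']+163*M[:,0]; org=g-115*tz; Rt=np.c_[tx,ty,tz]
    print('tote org',org,'corner',org+Rt@[-144,104,0], 'minz',min((org+Rt@np.array([a*144,b*104,0]))[2] for a in(1,-1) for b in(1,-1)),'tx',tx,'ty',ty)
E
python3 - <<'E'
from h import *
rep(log())
E
```

```text
17.6 q [-0.236   0.1911  1.6484  0.0584  1.321   2.5402] p [ 540.7262 -110.3462  534.3856] F [ 0.0252 -0.0367 -4.955 ] M [-0.0431 -0.1069 -0.0066] w 13.6
xdir [-0.0047  0.0593 -0.9982] ydir [-0.9392 -0.3429 -0.0159]
slopes toward -x,+y [3.286  0.9128] tilt 3.410718263532347 grasp [ 539.9567 -100.6794  371.6744]
tote org [539.4139 -93.8593 256.8781] corner [ 491.1584 -264.5203  246.9672] minz 246.96715844683922 tx [-0.3432  0.9375  0.0573] ty [-0.9392 -0.3429 -0.0159]
```

```bash
cat >> kin.py <<'E'
def rep(M):
    ty=M[:,1]; tz=-M[:,0]; tx=np.cross(ty,tz); return np.degrees(np.arcsin([tx[2],-ty[2]])),np.degrees(np.arccos(tz[2]))
def call(q,rows,p,w):
    xs,Ms=fk2(q,p)
    for r in rows: q=ik(xs+1000*np.array(r[:3]),rz(r[3])@Ms,q,p,w)
    return q
E
python3 - <<'E'
from kin import *
np.set_printoptions(precision=3,suppress=True)
p,r=fit2(); print(abs(r).max())
D=data()
q0=np.array(D[-2]['qpos'])
for w in [.3,.5,.8,1,1.5,3]:
    q=call(q0,[[0,0,0,-.1],[0,0,0,-.25],[0,0,0,-.4],[0,0,0,-.4],[0,0,0,-.4]],p,w); print(w,q,fk2(q,p)[0],*rep(fk2(q,p)[1]))
print(D[-1]['qpos'])
E
```

```text
0.23761679557181345
0.3 [-0.121  0.207  1.625  0.086  1.325  2.54 ] [560.904 -45.69  536.625] [4.439 1.951] 4.850447245968751
0.5 [-0.177  0.202  1.634  0.061  1.325  2.54 ] [552.929 -78.895 535.081] [3.411 1.004] 3.556359204187697
0.8 [-0.24   0.191  1.645  0.032  1.327  2.54 ] [ 539.844 -115.816  535.885] [ 2.164 -0.026] 2.164496315531859
1 [-0.267  0.185  1.65   0.02   1.329  2.54 ] [ 533.044 -130.96   537.045] [ 1.617 -0.442] 1.6762906153611539
1.5 [-0.303  0.175  1.656  0.003  1.333  2.54 ] [ 522.793 -150.631  539.33 ] [ 0.87  -0.979] 1.309187066265979
3 [-0.331  0.167  1.662 -0.01   1.336  2.54 ] [ 513.884 -165.448  541.668] [ 0.276 -1.38 ] 1.4073437634138193
[-0.2359579447925462, 0.19112125482149817, 1.6483615651743755, 0.05840343485408165, 1.3210035406217497, 2.5401586553675317]
```

```bash
python3 - <<'E'
from kin import *
np.set_printoptions(precision=3,suppress=True)
p,r=fit2()
q0=np.array(data()[-1]['qpos'])
def run(name,calls,w):
    q=q0.copy(); print(name,w)
    for c in calls:
        q=call(q,c,p,w); x,M=fk2(q,p); print('  ',q,x,*rep(M))
def ramp(dx,dy,dz,t,n=8): return [[dx*i/n,dy*i/n,dz*i/n,t*i/n] for i in range(1,n+1)]
for w in [.5,.7]:
    run('lower',[ramp(.02,.1,-.1,-.4,4)]+[ramp(0,.25,.05,-1.0,6)]*4,w)
    run('b',[ramp(0.05,.1,-.12,-.4,4)]+[ramp(0.05,.35,.12,-1.0,7)]*4,w)
    run('c',[ramp(0.0,.1,0,-.4,4)]+[ramp(0.05,.35,.1,-1.0,7)]*4,w)
E
```

```text
lower 0.5
   [-0.268  0.296  1.867  0.312  0.944  2.54 ] [523.212 -98.591 392.536] [11.787  8.8  ] 14.786629827490732
   [0.165 0.38  2.188 1.597 0.11  2.54 ] [465.112 103.558 279.451] [30.476 12.65 ] 33.53476071321185
   [0.601 0.589 2.123 4.45  0.5   0.888] [443.54  246.644 212.331] [41.739  1.32 ] 41.77007593321913
   [0.7   0.82  2.074 4.45  0.645 1.815] [422.339 274.382 113.542] [ 33.879 -22.527] 42.56338312574807
   [0.686 0.952 2.027 4.45  0.611 2.54 ] [421.153 269.151  47.748] [ 12.182 -35.693] 38.34703093592828
b 0.5
   [-0.249  0.364  1.827  0.331  0.911  2.54 ] [552.25  -94.283 370.753] [12.152  9.227] 15.343975737014246
   [0.289 0.433 2.029 1.705 0.11  2.54 ] [531.424 184.988 300.272] [37.543 12.329] 40.216476507609116
   [0.692 0.646 1.78  4.45  0.598 0.753] [561.831 390.641 278.047] [58.124 -1.179] 58.15140182499833
   [ 1.028  1.283  0.09   4.45   2.223 -0.35 ] [564.17  768.609 502.167] [84.886  1.889] 94.75098634249528
   [ 1.041  1.248  0.09   2.724  2.69  -2.011] [425.575 794.181 550.305] [79.482  1.509] 100.40669258513005
c 0.5
   [-0.318  0.146  1.787  0.237  1.1
[... 1362 characters left out ...]
0.549 1.988] [423.823 295.72   64.017] [ 25.183 -24.564] 36.50366862203192
   [0.556 0.979 1.98  4.45  0.545 2.54 ] [465.754 228.165  31.34 ] [  9.595 -33.577] 35.28391998196133
c 0.7
   [-0.408  0.126  1.817  0.186  1.194  2.54 ] [ 468.414 -165.618  496.787] [8.208 5.556] 9.93334629668113
   [0.174 0.371 2.305 1.639 0.11  2.54 ] [399.492  96.304 256.218] [26.221  8.494] 27.76709441399613
   [0.667 0.664 2.149 4.45  0.416 1.064] [400.663 267.339 165.658] [33.526 -2.824] 33.67681727936416
   [0.75  0.921 2.079 4.45  0.5   2.066] [377.022 286.839  53.478] [ 22.431 -21.135] 31.666718722228875
   [0.544 0.985 2.008 4.45  0.451 2.54 ] [445.953 220.918  21.325] [  8.352 -27.729] 29.172077038494532
```

```bash
cat > mpc.py <<'E'
import sys
from kin import *
np.set_printoptions(precision=3,suppress=True)
p,_=fit2()
def state(q):
    x,M=fk2(q,p); ty=M[:,1]; tz=-M[:,0]; tx=np.cross(ty,tz); g=x+163*M[:,0]; org=g-115*tz
    Rt=np.c_[tx,ty,tz]; zmin=min((org+Rt@np.array([a*144,b*104,0]))[2] for a in(1,-1) for b in(1,-1))
    return x,M,g,zmin
def ramp(c): 
    n=int(c[4]); return [[c[0]*i/n,c[1]*i/n,c[2]*i/n,c[3]*i/n] for i in range(2,n+1,2)]
def cost(q,cap=(24,24)):
    x,M,g,zmin=state(q); s,t=rep(M)
    v=-min(s[0],cap[0])-1.3*min(s[1],cap[1])+.0*t+.3*max(0,s[0]-28)
    v+=.05*max(0,150-zmin)+.02*max(0,abs(g[0]-563)-150)+.02*max(0,abs(g[1])-200)+.05*max(0,380-np.hypot(*g[:2]))
    return v
def rollout(q,cs,w): 
    for c in cs: q=call(q,ramp(c),p,w)
    return q
def sample(rng):
    n=6
    return np.array([*(rng.uniform(-.35,.35,3)),rng.uniform(-1.1,.5),n])
if __name__=='__main__':
    w=float(sys.argv[1]);H=int(sys.argv[2]);seed=int(sys.argv[3])
    rng=np.random.default_rng(seed); q0=np.array(data()[-1]['qpos'])
    best=None
    import time;t0=time.time()
    while time.time()-t0<float(sys.argv[4]):
        if best is None or rng.random()<.3: cs=[sample(rng) for _ in range(H)]
        else: cs=[np.clip(c+np.r_[rng.normal(0,.08,3),rng.normal(0,.2),0],[-.36,-.36,-.36,-1.1,6],[.36,.36,.36,1.1,6]) for c in best[1]]
        try:
            v=cost(rollout(q0,cs,w))
        except Exception: continue
        if best is None or v<best[0]: best=(v,cs)
    print('best',best[0]); q=q0
    for c in best[1]:
        q=call(q,ramp(c),p,w); x,M,g,zm=state(q); print(c,'->',q,'g',g,'zmin',zm,*rep(M))
    for w2 in (.45,.9):
        q=rollout(q0,best[1],w2); x,M,g,zm=state(q); print(' w',w2,q,g,zm,*rep(M))
E
nproc; for s in 1 2 3; do python3 mpc.py .6 2 $s 200 > o2_$s & python3 mpc.py .6 3 $s 200 > o3_$s & done; wait; cat o2_* o3_*
```

```text
4
best -55.19387831394027
[-0.119  0.246 -0.015 -0.521  6.   ] -> [-0.341 -0.025  2.183  0.365  0.948  2.54 ] g [376.619 -31.726 264.417] zmin 101.86228223176262 [14.054  9.84 ] 17.274286406812813
[ 0.302 -0.028  0.266 -0.722  6.   ] -> [-0.562  0.202  1.804  0.71   0.856  2.54 ] g [ 609.354 -200.306  357.848] zmin 160.81965582761498 [24.371 26.305] 37.26628277186131
 w 0.45 [-0.313  0.245  1.684  0.9    0.724  2.54 ] [740.46  -68.493 427.865] 222.18821757545138 [29.288 35.705] 49.599093500816906
 w 0.9 [-1.182 -0.201  1.773  0.227  1.546  2.54 ] [ 215.274 -321.72   502.752] 350.71170553393296 [9.938 8.383] 13.056723535738163
best -55.2
[ 0.35   0.063  0.129 -1.1    6.   ] -> [-0.315  0.518  1.703  0.93   0.531  2.54 ] g [ 766.674 -113.112  224.545] zmin 23.073203405119457 [27.846 26.532] 40.263912658373464
[-0.094  0.031  0.224  0.967  6.   ] -> [-0.367  0.243  1.563  0.7    1.472  2.13 ] g [598.802 -17.679 448.735] zmin 247.26250658844432 [27.846 26.532] 40.26391258372002
 w 0.45 [-0.334  0.326  1.249  0.802  1.69   2.13 ] [666.505   0.909 565.835] 362.445782141299 [27.039 34.282] 
[... 2379 characters left out ...]
.471  1.662  0.086  1.961  2.54 ] g [200.502 -97.022 632.279] zmin 503.5869373481184 [4.055 2.137] 4.585075768806686
[ 0.142  0.336 -0.152  0.028  6.   ] -> [-0.329 -0.41   2.013  0.192  1.524  2.54 ] g [269.772 -21.227 450.445] zmin 303.71517375677394 [8.582 6.821] 10.99483169727739
[ 0.309  0.36   0.099 -0.449  6.   ] -> [0.045 0.187 1.93  0.764 0.718 2.54 ] g [587.092 170.928 315.783] zmin 118.61209303238478 [24.703 25.832] 37.13928318570956
 w 0.45 [0.269 0.361 1.459 0.703 0.885 2.54 ] [715.791 360.328 433.212] 237.00562542047118 [21.074 35.726] 43.29379447350537
 w 0.9 [-2.442 -0.9    1.407  0.036  2.69   1.14 ] [128.456  86.692 758.679] 633.7569512131928 [2.43  2.207] 3.283764140983633
```

Emit:
apply_moves(
  commands=[
    [[0.03, 0.02, 0.04, -0.18], [0.06, 0.04, 0.08, -0.36], [0.09, 0.06, 0.12, -0.54], [0.09, 0.06, 0.12, -0.54]],
  ],
)

```text
t: 18.1
ee_pos: [518.4, -236.5, 588.1]
orientation: [-1.189, 0.967, 1.252]
ft_force: [0.4, -0.1, -5.9]
width: 13.8
```

```bash
python3 - <<'E'
from h import *
rep(log())
from kin import *
p,_=fit2();q0=np.array(data()[-2]['qpos'])
for w in (.4,.5,.6,.7):
    q=call(q0,[[0.03, 0.02, 0.04, -0.18], [0.06, 0.04, 0.08, -0.36], [0.09, 0.06, 0.12, -0.54], [0.09, 0.06, 0.12, -0.54]],p,w);print(w,q,fk2(q,p)[0])
E
```

```text
18.1 q [-0.4939  0.1792  1.5508  0.205   1.4014  2.5403] p [ 518.3873 -236.5181  588.0507] F [ 0.4119 -0.1064 -5.8847] M [-0.1719  0.1925 -0.0084] w 13.8
xdir [ 0.107   0.1703 -0.9796] ydir [-0.9908 -0.0634 -0.1193]
slopes toward -x,+y [9.3216 6.85  ] tilt 11.60422989146025 grasp [ 535.8307 -208.7557  428.3824]
tote org [ 548.1374 -189.1688  315.733 ] corner [ 456.9589 -337.3645  280.0044] minz 280.00439519314693 tx [-0.0824  0.9833  0.162 ] ty [-0.9908 -0.0634 -0.1193]
0.4 [-0.3259  0.2202  1.4204  0.2014  1.4558  2.54  ] [ 587.2158 -159.1159  625.8058]
0.5 [-0.3916  0.2044  1.4528  0.1848  1.453   2.54  ] [ 563.2991 -194.5438  619.2482]
0.6 [-0.4523  0.1862  1.4823  0.1674  1.4533  2.54  ] [ 537.9038 -224.6253  615.4732]
0.7 [-0.5054  0.1671  1.5076  0.151   1.4561  2.54  ] [ 513.2505 -248.5984  614.0436]
```

Emit:
apply_moves(
  commands=[
    [[0.02, 0.05, 0.02, -0.14], [0.04, 0.1, 0.04, -0.28], [0.06, 0.15, 0.06, -0.42], [0.08, 0.2, 0.08, -0.56], [0.08, 0.2, 0.08, -0.56]],
  ],
)

```text
t: 18.73
ee_pos: [402.4, -292.1, 540.3]
orientation: [-0.968, 0.949, 0.927]
ft_force: [0.0, -0.3, -4.8]
width: 13.9
```

```bash
python3 - <<'E'
from h import *
rep(log()); pic("scene","scene6")
E
```

```text
18.725 q [-0.7417  0.0731  1.7914  0.3823  1.2089  2.5402] p [ 402.4004 -292.1297  540.3395] F [ 0.0384 -0.2708 -4.8099] M [-0.2198  0.4078 -0.0009] w 13.9
xdir [ 0.3004  0.198  -0.933 ] ydir [-0.9281  0.2862 -0.2381]
slopes toward -x,+y [15.6483 13.7727] tilt 21.085883925326602 grasp [ 451.3617 -259.8546  388.2537]
tote org [ 485.9049 -237.0839  280.9538] corner [ 357.7196 -342.324   217.3532] minz 217.35323988719182 tx [0.2199 0.9375 0.2697] ty [-0.9281  0.2862 -0.2381]
```

View pics/scene6.png

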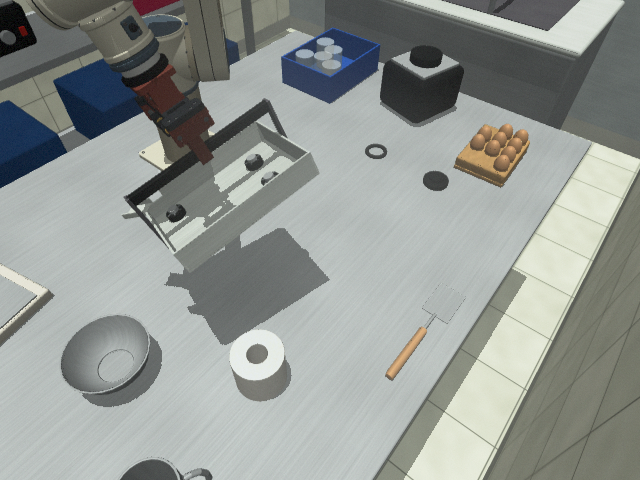

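```bash
python3 - <<'E'
from mpc import *
q0=np.array(data()[-1]['qpos'])
for w in (.6,.8):
  for c in [(.16,.25,.06,.3,6),(.16,.25,.06,0,6),(.2,.25,.1,-.3,6),(.2,.28,.12,-.1,6),(.25,.15,.2,0,6),(.25,.15,.2,-.3,6)]:
    q=call(q0,ramp(c),p,w);x,M,g,zm=state(q);print(w,c,q,g,zm,*rep(M))
E
```

```text
0.6 (0.16, 0.25, 0.06, 0.3, 6) [-0.316  0.13   1.687  0.443  1.205  2.54 ] [577.423 -54.061 414.086] 235.75326891208363 [17.114 17.829] 25.129387963964643
0.6 (0.16, 0.25, 0.06, 0, 6) [-0.421  0.119  1.827  0.558  1.004  2.54 ] [567.802 -98.907 371.037] 183.8381287317841 [19.961 21.938] 30.40321520104986
0.6 (0.2, 0.25, 0.1, -0.3, 6) [-0.439  0.17   1.913  0.771  0.732  2.54 ] [ 605.758 -121.414  334.559] 136.13249203422936 [25.037 27.174] 38.50821459961923
0.6 (0.2, 0.28, 0.12, -0.1, 6) [-0.421  0.126  1.793  0.618  0.974  2.54 ] [ 597.348 -101.436  392.99 ] 200.69558711475776 [21.422 25.511] 34.38169534986822
0.6 (0.25, 0.15, 0.2, 0, 6) [-0.54   0.198  1.411  0.454  1.356  2.54 ] [ 623.151 -214.605  511.17 ] 330.8229584465972 [15.92 22.04] 27.698285527398895
0.6 (0.25, 0.15, 0.2, -0.3, 6) [-0.631  0.159  1.609  0.584  1.105  2.54 ] [ 604.261 -249.147  459.166] 268.182309100177 [19.683 27.656] 34.99394208825572
0.8 (0.16, 0.25, 0.06, 0.3, 6) [-0.35   0.129  1.706  0.427  1.202  2.54 ] [565.876 -74.465 403.762] 227.36276171419408 [16.765 16.648] 23.987902342098216
0.8 (0.16, 0.25, 0.06, 0, 6) [-0.484  0.117  1.866  0.522  1.     2.54 ] [ 538.225 -131.675  348.734] 165.4881698575095 [18.959 19.485] 27.751158728421718
0.8 (0.2, 0.25, 0.1, -0.3, 6) [-0.502  0.192  1.993  0.732  0.691  2.54 ] [ 558.489 -151.921  280.423] 87.36769446001662 [23.165 23.086] 33.73947377993067
0.8 (0.2, 0.28, 0.12, -0.1, 6) [-0.508  0.118  1.855  0.569  0.974  2.54 ] [ 552.202 -145.321  360.247] 172.68639389502854 [20.212 21.889] 30.54994502402586
0.8 (0.25, 0.15, 0.2, 0, 6) [-0.61   0.181  1.469  0.435  1.352  2.54 ] [ 584.398 -247.974  489.564] 310.97600712591543 [16.199 19.651] 25.909118576907506
0.8 (0.25, 0.15, 0.2, -0.3, 6) [-0.734  0.135  1.69   0.537  1.113  2.54 ] [ 537.755 -289.763  423.726] 236.64191268533534 [19.166 23.336] 30.96258347195021
```

Emit:
apply_moves(
  commands=[
    [[0.033, 0.047, 0.02, 0], [0.067, 0.093, 0.04, -0.02], [0.1, 0.14, 0.06, -0.04], [0.133, 0.187, 0.08, -0.06], [0.167, 0.233, 0.1, -0.08], [0.2, 0.28, 0.12, -0.1], [0.2, 0.28, 0.12, -0.1]],
  ],
)

```text
t: 19.65
ee_pos: [397.7, -254.5, 510.7]
orientation: [-0.946, 0.891, 0.87]
ft_force: [-0.5, -0.4, -5.2]
width: 14.3
```

```bash
python3 - <<'E'
from h import *
rep(log()); pic("scene","scene7"); pic("wrist","wrist7")
E
```

```text
19.65 q [-0.7037  0.0466  1.897   0.4717  1.0895  2.5405] p [ 397.7208 -254.5006  510.7321] F [-0.4511 -0.4266 -5.1517] M [-0.1575  0.5031  0.0141] w 14.3
xdir [ 0.3701  0.2142 -0.904 ] ydir [-0.8986  0.3295 -0.2899]
slopes toward -x,+y [18.325  16.8499] tilt 25.317729903030152 grasp [ 458.0527 -219.5888  363.3882]
tote org [ 500.6182 -194.9578  259.4339] corner [ 373.2203 -293.1081  184.0133] minz 184.01326381060568 tx [0.2357 0.9196 0.3144] ty [-0.8986  0.3295 -0.2899]
```

View pics/scene7.png

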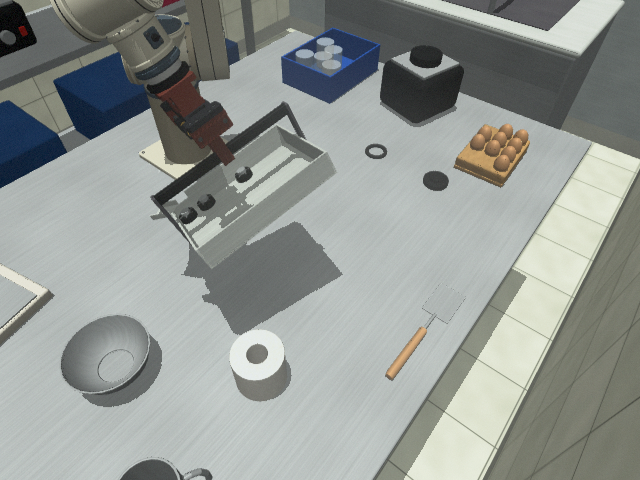

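View pics/wrist7.png

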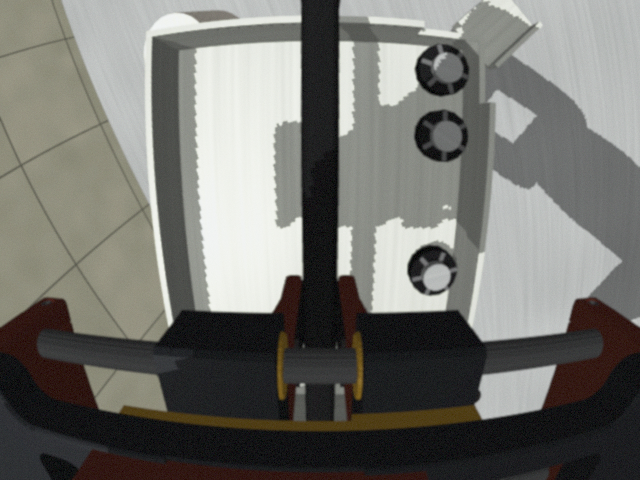

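Emit:
apply_moves(
  commands=[
    [[0.005, 0.005, 0.003, 0.06], [0.02, 0.02, 0.01, 0.16], [0.04, 0.04, 0.02, 0.28], [0.06, 0.062, 0.03, 0.4], [0.08, 0.084, 0.04, 0.52], [0.1, 0.105, 0.05, 0.62], [0.116, 0.122, 0.055, 0.68], [0.126, 0.132, 0.06, 0.7]],
  ],
)

```text
t: 20.75
ee_pos: [525.3, -121.6, 571.9]
orientation: [-1.285, 0.548, 1.46]
ft_force: [1.2, -0.8, -5.0]
width: 13.6
```

Emit:
apply_moves(
  commands=[
    [[0, 0, 0, 0], [0, 0, 0, 0], [0, 0, 0, 0], [0, 0, 0, 0]],
  ],
)

```text
t: 21.25
ee_pos: [524.1, -122.8, 571.5]
orientation: [-1.284, 0.55, 1.458]
ft_force: [-0.3, -0.1, -5.4]
width: 14.1
```

```bash
python3 - <<'E'
from h import *
rep(log()); pic("scene","scene8"); pic("wrist","wrist8")
E
```

```text
21.25 q [-0.3541  0.1405  1.654   0.452   1.3718  2.2919] p [ 524.0742 -122.7782  571.4675] F [-0.3403 -0.0931 -5.3734] M [-0.46    0.1416 -0.0414] w 14.1
xdir [ 0.1458  0.4026 -0.9037] ydir [-0.8991 -0.3272 -0.2908]
slopes toward -x,+y [18.3148 16.9072] tilt 25.35100726239921 grasp [547.8407 -57.1591 424.1642]
tote org [564.6085 -10.8634 320.2385] corner [ 530.5426 -168.      244.7427] minz 244.74265108721806 tx [-0.4128  0.8549  0.3142] ty [-0.8991 -0.3272 -0.2908]
```

View pics/scene8.png

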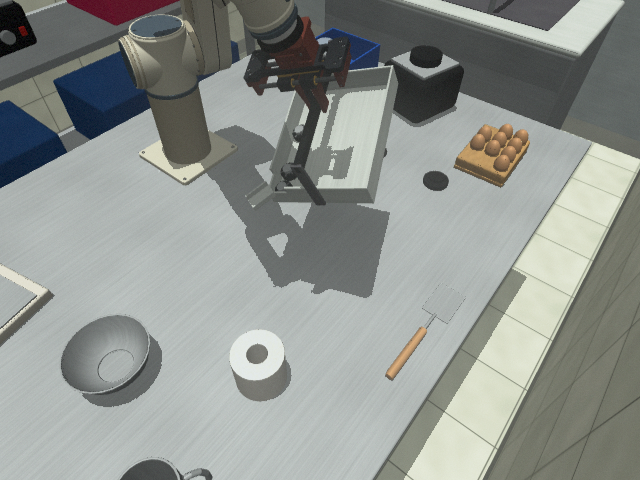

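View pics/wrist8.png

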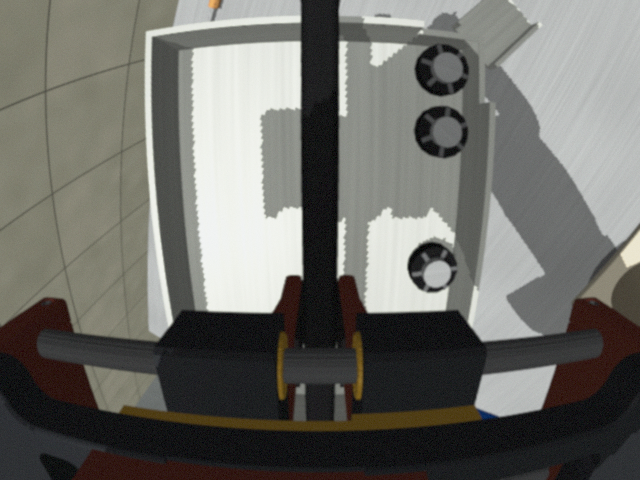

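Emit:
apply_moves(
  commands=[
    [[0.02, -0.042, 0, 0], [0.042, -0.088, 0, 0], [0.021, -0.044, 0, 0], [0, 0, 0, 0], [0, 0, 0, 0], [0, 0, 0, 0]],
  ],
)

```text
t: 22.1
ee_pos: [524.5, -122.4, 571.9]
orientation: [-1.285, 0.549, 1.459]
ft_force: [-0.4, 0.7, -4.3]
width: 14.1
```

```bash
python3 - <<'E'
from h import *
rep(log()); pic("wrist","wrist9")
E
```

```text
22.1 q [-0.3531  0.1405  1.653   0.4519  1.3716  2.2917] p [ 524.459  -122.3764  571.8794] F [-0.3697  0.6922 -4.2854] M [-0.3538  0.2043 -0.0208] w 14.1
xdir [ 0.1463  0.4022 -0.9038] ydir [-0.8984 -0.3284 -0.2915]
slopes toward -x,+y [18.2614 16.9504] tilt 25.340982032842547 grasp [548.2991 -56.8114 424.5638]
tote org [565.1188 -10.5539 320.6295] corner [ 531.307  -167.7705  245.1861] minz 245.18611264846209 tx [-0.4141  0.8546  0.3134] ty [-0.8984 -0.3284 -0.2915]
```

View pics/wrist9.png

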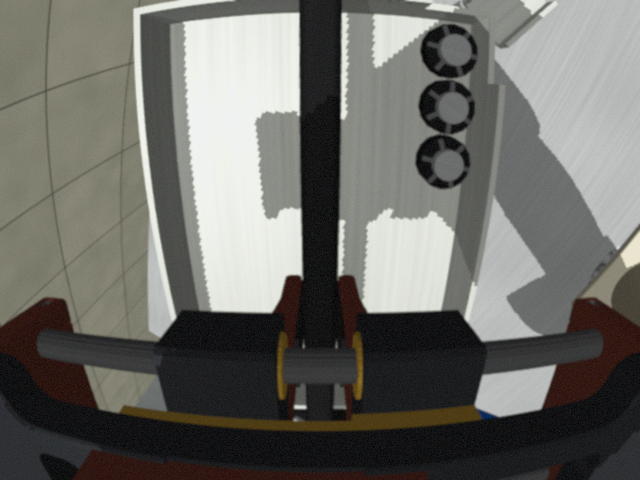

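```bash
python3 - <<'E'
from h import *
d=viewer.get_image("wrist"); o=readout.get_obs()
f=240/np.tan(np.radians(d['vertical_fov']/2))
Rm=R.from_rotvec(d['rvec']).as_matrix();t=d['tvec']
M=R.from_rotvec(o['orientation']).as_matrix();ty=M[:,1];tz=-M[:,0];tx=np.cross(ty,tz);Rt=np.c_[tx,ty,tz];g=o['ee_pos']+163*M[:,0]
def proj(P):
    c=Rm@P+t;r=np.hypot(c[0],c[1]);th=np.arctan2(r,c[2]);return np.array([d['cx'],d['cy']])+f*th*c[:2]/r
for dl in range(-12,13,3):
    Rp=R.from_euler('y',np.radians(dl)).as_matrix()
    out=[proj(g+Rt@(Rp@(np.array(v,float)-[0,0,115]))) for v in [(-144,-104,50),(-122,82,25),(-86,82,25),(-50,82,25),(-150,0,125)]]
    s=(Rt@Rp)
    print(dl,np.round(out).tolist(),'slopes',np.degrees(np.arcsin([s[2,0],-s[2,1]])))
E
```

```text
-12 [[165.0, 66.0], [437.0, 104.0], [439.0, 153.0], [440.0, 205.0], [321.0, -22.0]] slopes [29.64498293 16.93717307]
-9 [[161.0, 57.0], [439.0, 95.0], [441.0, 145.0], [441.0, 198.0], [321.0, -30.0]] slopes [26.81379241 16.93717307]
-6 [[157.0, 49.0], [441.0, 86.0], [443.0, 138.0], [443.0, 191.0], [321.0, -39.0]] slopes [23.97412365 16.93717307]
-3 [[153.0, 40.0], [444.0, 78.0], [445.0, 130.0], [444.0, 184.0], [321.0, -48.0]] slopes [21.1273395  16.93717307]
0 [[148.0, 32.0], [447.0, 69.0], [447.0, 123.0], [446.0, 177.0], [321.0, -56.0]] slopes [18.27462299 16.93717307]
3 [[143.0, 24.0], [450.0, 60.0], [450.0, 115.0], [447.0, 171.0], [321.0, -65.0]] slopes [15.4170148  16.93717307]
6 [[138.0, 16.0], [454.0, 52.0], [452.0, 108.0], [449.0, 164.0], [321.0, -73.0]] slopes [12.55544352 16.93717307]
9 [[132.0, 9.0], [457.0, 44.0], [455.0, 101.0], [451.0, 158.0], [321.0, -81.0]] slopes [ 9.69075049 16.93717307]
12 [[125.0, 1.0], [461.0, 35.0], [458.0, 94.0], [453.0, 151.0], [321.0, -89.0]] slopes [ 6.8237105  16.93717307]
```

```bash
python3 - <<'E'
from mpc import *
import json
from h import log
log()
q0=np.array(data()[-1]['qpos'])
for w in (.7,1):
  for c in [(.1,.1,.1,-.6,6),(.1,.2,.1,-.6,6),(.1,.2,.15,-.9,6),(0,.3,.1,-.6,6),(0.2,.2,.2,-.8,6),(.1,.1,0,-.8,6)]:
    q=call(q0,ramp(c),p,w);x,M,g,zm=state(q);print(w,c,q,g,zm,*rep(M))
E
```

```text
22.2 q [-0.3539  0.1413  1.6524  0.4518  1.3717  2.2917] p [ 524.7308 -122.9188  571.7263] F [ 0.9679 -0.0297 -5.0576] M [-0.4429  0.2471 -0.0305] w 13.9
xdir [ 0.1463  0.4022 -0.9038] ydir [-0.8988 -0.3277 -0.2913]
0.7 (0.1, 0.1, 0.1, -0.6, 6) [-0.3988  0.1546  1.681   0.5792  1.085   2.54  ] [620.5743 -95.9188 423.9691] 233.34307164944607 [20.6765 24.7785] 33.231336041836876
0.7 (0.1, 0.2, 0.1, -0.6, 6) [-0.2685  0.1604  1.7774  0.6623  0.9282  2.54  ] [630.684  -12.7881 388.1593] 193.08725091761752 [22.7146 26.8513] 36.45817778963812
0.7 (0.1, 0.2, 0.15, -0.9, 6) [-0.2544  0.1733  1.9433  0.9045  0.5939  2.54  ] [640.0726 -22.0038 338.1872] 134.77337817145113 [28.0717 30.1167] 43.46419975872522
0.7 (0, 0.3, 0.1, -0.6, 6) [-0.1309  0.0741  1.9959  0.7684  0.7488  2.54  ] [563.9135  76.4554 346.9644] 148.28382239724635 [25.1994 27.2524] 38.70204120837638
0.7 (0.2, 0.2, 0.2, -0.8, 6) [-0.2936  0.2299  1.6986  0.7751  0.8186  2.54  ] [705.2927 -45.6731 406.7939] 205.8420672748999 [25.2331 32.4907] 43.296027547968144
0.7 (0.1, 0.1, 0, -0.8, 6) [-0.3321  0.2587  1.8908  0.77    0.6814  
[... 359 characters left out ...]
59] 158.10661553098873 [21.4396 22.9313] 32.29253441967459
1 (0.1, 0.2, 0.15, -0.9, 6) [-0.2873  0.2241  2.0605  0.8894  0.5034  2.54  ] [586.1981 -47.2441 251.9583] 54.90642268133121 [25.2622 24.5661] 36.56907067694696
1 (0, 0.3, 0.1, -0.6, 6) [-0.2227  0.0847  2.0702  0.7062  0.7344  2.54  ] [525.6631  22.7333 298.8658] 106.3181467797168 [22.8811 22.9637] 33.42285987290461
1 (0.2, 0.2, 0.2, -0.8, 6) [-0.3922  0.2294  1.8286  0.7211  0.7864  2.54  ] [ 637.9883 -104.0466  332.5773] 136.34021275277888 [23.7799 26.323 ] 36.823397067597334
1 (0.1, 0.1, 0, -0.8, 6) [-0.3773  0.2822  1.9567  0.7388  0.6399  2.54  ] [598.7365 -98.7327 246.8911] 55.61100738208668 [22.4406 22.2137] 32.49712155828537
```

Emit:
apply_moves(
  commands=[
    [[0.003, 0.033, 0.025, -0.13], [0.006, 0.067, 0.05, -0.26], [0.01, 0.1, 0.075, -0.39], [0.014, 0.133, 0.1, -0.52], [0.017, 0.167, 0.125, -0.65], [0.02, 0.2, 0.15, -0.78], [0.02, 0.2, 0.15, -0.78]],
  ],
)

```text
t: 23.08
ee_pos: [428.3, -169.2, 527.4]
orientation: [-0.977, 0.709, 0.871]
ft_force: [0.3, -0.4, -4.9]
width: 13.9
```

```bash
cat >> h.py <<'E'
def pitch(corner, o, d):
    """fit slip about bar (y pivot) from pixel of (-144,-104,50)"""
    f=240/np.tan(np.radians(d['vertical_fov']/2))
    Rm=R.from_rotvec(d['rvec']).as_matrix();t=d['tvec']
    M=R.from_rotvec(o['orientation']).as_matrix();ty=M[:,1];tz=-M[:,0];tx=np.cross(ty,tz);Rt=np.c_[tx,ty,tz];g=o['ee_pos']+163*M[:,0]
    def proj(P):
        c=Rm@P+t;r=np.hypot(c[0],c[1]);th=np.arctan2(r,c[2]);return np.array([d['cx'],d['cy']])+f*th*c[:2]/r
    for dl in range(-4,17,2):
        S=Rt@R.from_euler('y',np.radians(dl)).as_matrix()
        pr=lambda v: np.round(proj(g+S@(np.array(v,float)-[0,0,115]))).tolist()
        org=g+S@np.array([0,0,-115.]);zs=min((org+S@np.array([a*144,b*104,0]))[2] for a in(1,-1) for b in(1,-1))
        print(dl,pr((-144,-104,50)),pr((-122,82,25)),'slopes',np.degrees(np.arcsin([S[2,0],-S[2,1]])),'org',org,'zmin',zs)
E
python3 - <<'E'
from h import *
o=log();rep(o); d=pic("wrist","wrist10"); pic("scene","scene10"); pitch(None,o,d)
E
```

```text
23.075 q [-0.5413 -0.0098  1.9384  0.6302  1.0125  2.5404] p [ 428.2983 -169.1737  527.4302] F [ 0.3103 -0.4264 -4.9012] M [-0.2541  0.6201 -0.0047] w 13.9
xdir [ 0.4771  0.2964 -0.8274] ydir [-0.8703  0.2904 -0.3978]
slopes toward -x,+y [23.3599 23.4422] tilt 34.17176133586463 grasp [ 506.0684 -120.8645  392.5709]
tote org [560.9369 -86.7813 297.4248] corner [ 452.8032 -187.5914  198.9545] minz 198.9544722035642 tx [0.1224 0.9098 0.3965] ty [-0.8703  0.2904 -0.3978]
-4 [154.0, 44.0] [443.0, 81.0] slopes [26.9526 23.4422] org [561.7851 -79.5656 300.8373] zmin 194.19533769561292
-2 [151.0, 38.0] [445.0, 75.0] slopes [25.1594 23.4422] org [561.3947 -83.1505 299.0741] zmin 196.48065576091616
0 [148.0, 33.0] [447.0, 69.0] slopes [23.3599 23.4422] org [560.9369 -86.7813 297.4248] zmin 198.9544722035642
2 [145.0, 27.0] [449.0, 64.0] slopes [21.5547 23.4422] org [560.4123 -90.4536 295.8914] zmin 201.61377305928386
4 [141.0, 22.0] [451.0, 58.0] slopes [19.7444 23.4422] org [559.8214 -94.163  294.4758] zmin 204.4553183796163
6 [137.0, 17.0] [454.0, 52.0] slopes [17.9297 23.4422] org [559.165  -97.9049 293.1797] zmin 207.47564617929535
8 [134.0, 11.0] [456.0, 47.0] slopes [16.1111 23.4422] org [ 558.444  -101.6748  292.0047] zmin 210.67107665414278
10 [129.0, 6.0] [459.0, 41.0] slopes [14.2889 23.4422] org [ 557.6591 -105.4681  290.9523] zmin 214.03771666434338
12 [125.0, 1.0] [461.0, 36.0] slopes [12.4638 23.4422] org [ 556.8114 -109.2801  290.0236] zmin 217.57146447763586
14 [121.0, -3.0] [464.0, 30.0] slopes [10.6361 23.4422] org [ 555.9019 -113.1063  289.2199] zmin 221.26801476664178
16 [116.0, -8.0] [467.0, 25.0] slopes [ 8.8063 23.4422] org [ 554.9316 -116.9419  288.5421] zmin 225.12286385424403
```

View pics/wrist10.png

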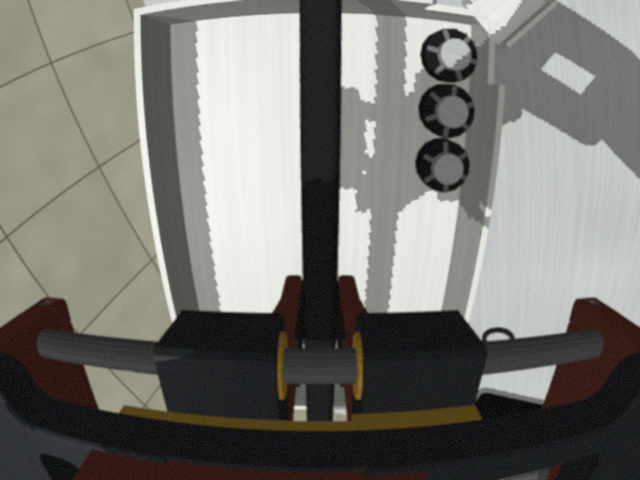

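View pics/scene10.png

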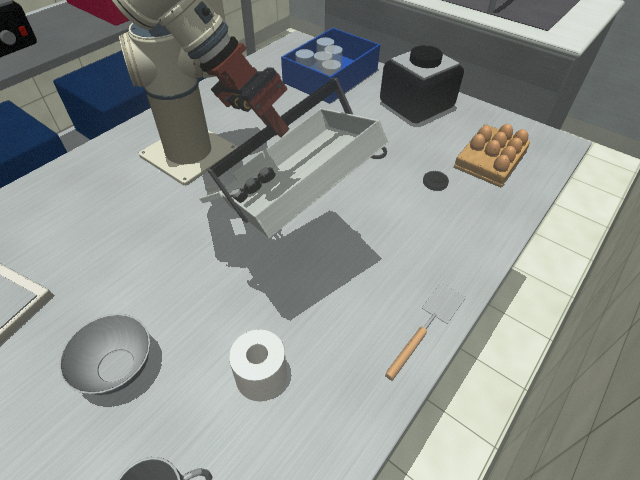

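Emit:
apply_moves(
  commands=[
    [[0.001, 0.003, 0, 0.01], [0.004, 0.012, 0, 0.036], [0.008, 0.025, 0, 0.075], [0.013, 0.04, 0, 0.12], [0.018, 0.054, 0, 0.164], [0.021, 0.063, 0, 0.19], [0.022, 0.066, 0, 0.2], [0.022, 0.066, 0, 0.2]],
  ],
)

```text
t: 24.18
ee_pos: [450.9, -101.9, 527.9]
orientation: [-1.062, 0.617, 1.049]
ft_force: [-0.2, 0.0, -4.2]
width: 13.8
```

```bash
python3 - <<'E'
from h import *
o=log();rep(o); d=pic("wrist","wrist11"); pic("scene","scene11"); pic("top","top11"); pitch(None,o,d)
for c in ("wrist","scene","top"):
  for l in ("drain_corner","tote","coupling_a"): print(c,l,[(x["position"],x["conf"]) for x in models.place_of(c,l)])
E
```

```text
24.175 q [-0.3903 -0.0014  1.929   0.6354  1.0424  2.4945] p [ 450.9374 -101.9144  527.8994] F [-0.1806  0.0036 -4.249 ] M [-0.3715  0.5422 -0.0668] w 13.8
xdir [ 0.4073  0.3866 -0.8274] ydir [-0.911   0.1082 -0.3979]
slopes toward -x,+y [23.3493 23.4476] tilt 34.16776489539737 grasp [517.3321 -38.8906 393.0337]
tote org [564.175    5.574  297.8831] corner [ 478.6868 -115.0509  199.428 ] minz 199.4280402104059 tx [-0.0643  0.9159  0.3963] ty [-0.911   0.1082 -0.3979]
-4 [154.0, 43.0] [443.0, 81.0] slopes [26.9419 23.4476] org [563.5452  12.8127 301.2943] zmin 194.66710782994352
-2 [151.0, 38.0] [445.0, 75.0] slopes [25.1488 23.4476] org [563.8885   9.2226 299.5317] zmin 196.95333637482517
0 [148.0, 32.0] [447.0, 69.0] slopes [23.3493 23.4476] org [564.175    5.574  297.8831] zmin 199.4280402104059
2 [145.0, 27.0] [449.0, 63.0] slopes [21.5442 23.4476] org [564.4045   1.8712 296.3504] zmin 202.08820429126104
4 [141.0, 22.0] [451.0, 58.0] slopes [19.734  23.4476] org [564.5767  -1.8813 294.9355] zmin 204.93058761722477
6 [137.0, 16.0] [454.0, 52.0] slopes [17.9194 23.4476] org [564.691
[... 301 characters left out ...]
pes [12.4536 23.4476] org [564.6885 -17.2955 290.486 ] zmin 218.0498136098515
14 [121.0, -4.0] [464.0, 30.0] slopes [10.626  23.4476] org [564.5722 -21.2267 289.683 ] zmin 221.74706114948657
16 [116.0, -8.0] [467.0, 25.0] slopes [ 8.7962 23.4476] org [564.3982 -25.1794 289.0059] zmin 225.60257664536323
wrist drain_corner [([476.1, -140.1, 215.0], 0.58)]
wrist tote [([566.9, -16.0, 285.4], 0.59)]
wrist coupling_a [([491.1, -84.9, 236.0], 0.89)]
scene drain_corner [([472.3, -136.4, 214.8], 0.61)]
scene tote [([564.2, -15.5, 288.6], 0.84)]
scene coupling_a [([482.9, -54.4, 244.8], 0.7), ([487.0, -89.5, 237.0], 0.69)]
top drain_corner []
top tote [([565.8, -14.8, 288.5], 0.87)]
top coupling_a []
```

View pics/wrist11.png

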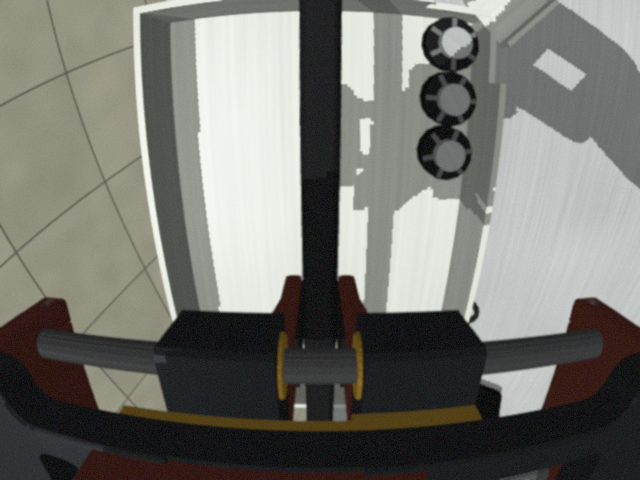

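View pics/scene11.png

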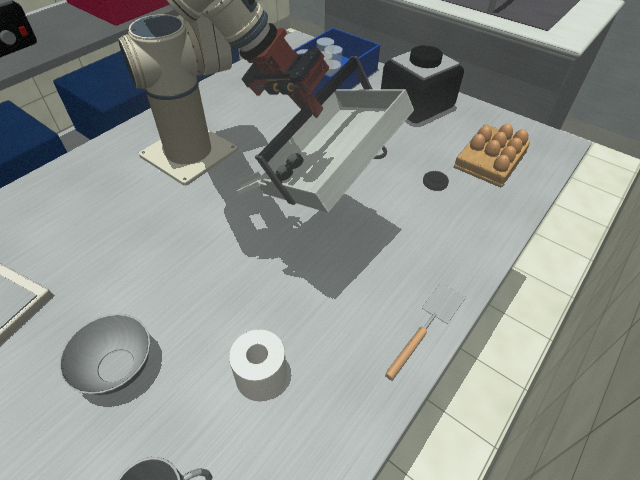

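View pics/top11.png

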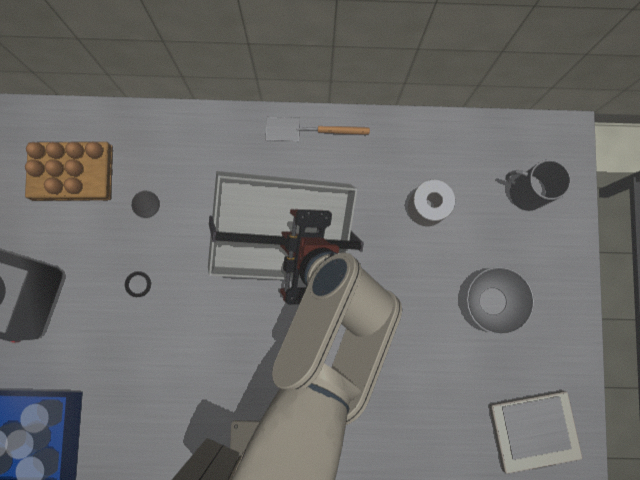

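Emit:
apply_moves(
  commands=[
    [[0, 0, 0, 0], [0, 0, 0, 0], [0, 0, 0, 0], [0, 0, 0, 0], [0, 0, 0, 0], [0, 0, 0, 0], [0, 0, 0, 0], [0, 0, 0, 0]],
  ],
)

```text
t: 25.78
ee_pos: [450.9, -102.0, 527.9]
orientation: [-1.062, 0.617, 1.049]
ft_force: [-0.0, 0.1, -4.5]
width: 14.0
```

```bash
python3 - <<'E'
from h import *
o=log(); d=pic("wrist","wrist12")
a=cv2.imread('pics/wrist11.png').astype(int);b=cv2.imread('pics/wrist12.png').astype(int)
print(np.abs(a-b).max(2)[:300].mean(), (np.abs(a-b).max(2)[:300]>60).sum())
c=np.hstack([a[0:200,100:520],b[0:200,100:520]]).astype('uint8');cv2.imwrite('pics/cmp.png',cv2.resize(c,(800,190)))
E
```

```text
25.775 q [-0.3906 -0.0015  1.929   0.6355  1.0426  2.4945] p [ 450.8843 -102.0306  527.9255] F [-0.0274  0.0721 -4.5212] M [-0.3476  0.5634  0.0373] w 14.0
xdir [ 0.4074  0.3867 -0.8273] ydir [-0.911   0.1086 -0.3979]
3.2357239583333333 31
```

View pics/cmp.png

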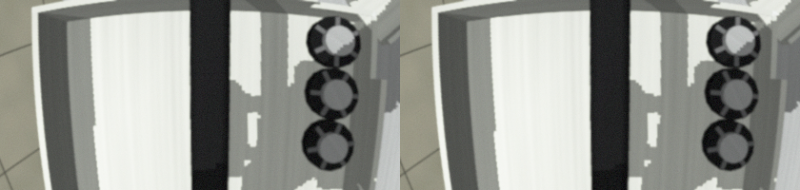

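```bash
python3 - <<'E'
from workcell import workorder
print(workorder.close_job())
E
```

```text
the job is handed in; nothing more can be done
None
```

The loose coupling went into the tote while the tote stood on the bench. I then lifted the tote by its bar, tilted it toward the spout corner, and handed it in while holding it there, at about 26 s.

The moves only allow a turn about the vertical. I got the tilt by asking for more turn than the last joint's range allows, so the wrist tipped instead. I then backed off that limit and brought the tote back over its spot.

**Last checks:**
- **Position:** the tote's centre is at about (565, −14) mm, against about (564, −10) mm at the start. Its lowest corner, the spout corner, is about 210 mm above the bench. It is yawed well away from how it stood.
- **Tilt:** it slopes about 15° toward its −x end and 23° toward its +y side, so the spout corner is lowest.
- **Couplings:** all three are at the spout corner, touching in a row along the +y wall. The first is against both corner walls. The third is about 90 mm from the corner; I did not try to bunch them tighter.
- **Stillness:** wrist pictures before and after a one-second hold showed nothing moving.
- **Other things:** the gasket, jar cap, roll and bowl look untouched in the last top view.

**Disagreements:**
- **Bar slip:** a quick jog to free the third coupling slipped the bar about 7–9° in the grip. The real −x slope is therefore less than the 23° the tool pose alone implies.
- **Joint limits:** joint 3 once read 0.086 against its stated lower limit of 0.09, during an early test of the reach. Joint 6 read 2.5405 against 2.54 while pushed on its limit. Neither was reported as a fault.

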